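# Put the lock shop's battery packs on charge

### The arm

A 7-joint arm with a two-finger parallel gripper is mounted at the origin on the work surface. World frame = base frame: x ahead of the robot, y to its left, z up, the work surface at z = 0. Lengths are in mm, angles in rad, forces in N, time in s.
With the tool pointing down it reaches from about 425 to 875 mm from the base axis. Payload 4.7 kg.
Tool frame: the origin (TCP) lies at the very end of the fingers, on their centre line; the grasp point (between the pads) lies 19 mm behind it; z points along the fingers, y is the line along which they close (so a half turn about z gives the same grasp; the last joint's range is limited). The gripper opens to 85 mm and grips with 20 to 120 N. Pads are 22 mm wide; open, the fingers measure 114 mm over their backs; the gripper's body (76 mm by 85 mm) begins 54 mm behind the grasp point. The pads swing forward as they close: fully open they stand 13 mm farther back than shut.
Start: joints at [-1.21, 0.321, -0.07, 1.45, 0.023, 1.371, -0.057], TCP at [220.956, 611.313, 231.349] pointing down, gripper open.
Joint ranges: [-2.86, 2.86], [-0.3, 2.09], [-1.38, 1.24], [0.06, 2.45], [-1.56, 4.7], [0.09, 2.05], [-2.69, 2.69]. Speed limits (rad/s): [2.57, 2.57, 3.14, 3.14, 3.14, 3.14, 3.14].

### API

Orientations are given as [roll, pitch, yaw] about the fixed x, y, z axes, in that order (R = Rz(yaw) Ry(pitch) Rx(roll)).
In Python, from cell import r, capture, camera_params gives the robot as it stands. The module is installed in compiled form; this text tells all that it offers.
- The arm moves only by the tool step_arm, never from a script. Its argument "motion" is a list of rows, each a list of 7 numbers: the shift along the tool's x, y, z as a fraction of full scale, then the turn, a rotation vector about the tool's x, y, z as a fraction of full scale, then the opening, from 0 (shut) to 1 (fully open). A call has 1 to 10 rows; each row shifts and turns the commanded pose from where the row before left it, along the tool's axes as they then stand; what a row does not reach is not made up. Full scale, the value 1, is 50 mm for a shift and 6 degrees for a turn. A row lasts 1/8 s, in which the tool goes at most 62.5 mm and 10.7 degrees, less where a joint would pass 70% of its speed; a pose out of reach is approached as far as the arm can. A call with a number of a shift or a turn outside -1 to 1 is refused whole. A call with a gripper value outside its range is refused whole. The fingers move at their own pace and stop on an object; "squeeze" is the grip in N (left out, the last holds). Time passes only in rows, so rows that do not move let the fingers close. It gives the time, the measured TCP pose, the force, the opening and the grip force at its end, in the units of the state.
- r.get_obs(): the state, without advancing time (a new reading comes with each control period).
- capture(name): name is "side" or "top"; returns (picture, depth): 384x512x3 uint8, red, green, blue; 384x512 float32, mm along the optical axis (not along the pixel's ray), 0 where there is no reading.
- camera_params(name): a dict with "mtx" (3x3 intrinsics, pixels), "k1" (the pictures are not rectified: a ray, as slopes to the right and down, at radius r is drawn at 1 + k1 r^2 times it, then the intrinsics apply), "pose" (4x4, takes a point from camera to world coordinates). Camera axes: x right, y up, looking along -z (the intrinsics and any distortion apply to the point x, -y, -z); pixel columns grow to the right and rows downward; lengths in mm; the calibration is good to about 2 mm. A picture is of the moment at which its call begins. camera_params takes no time and is no camera call.
- r.hand_in(): hands the job in; it is judged then, once.
The state is a dict: "clock": time; "joints": joint angles; "qd": joint speeds; "joint_efforts": joint torques, N m; "tool_pos": TCP position; "ee_rot": TCP orientation; "force": force on the tool from outside, world axes, zero at the start; "wrist_torque": the same for the moment, N m; "width": opening from 0.0 (shut) to 1.0 (fully open); "gripper_force": force on a finger pad.
Only numpy, scipy, OpenCV 4.12 (cv2) and the standard library are available. Lean on these libraries where they do the work, as an engineer would, in place of code of your own. Each camera call takes 0.05 s, during which the arm holds its last target. There are 200 camera calls.

### The job

Lift the lid off the green battery case by its knob and lay it flat on the cork mat. Then slide every battery pack from the case onto the charging rail of its own colour until it is fully home and the detent springs up behind it, and finally put the lid back squarely on the case. Leave everything else on the bench as it stands.

Things in the scene. Friction and masses are not known exactly. Their poses are not given: they have to be found in the camera images.
- case: Green open-topped steel battery case, fixed, outside 122 (x) x 242 (y) x 88 mm high, walls and floor 5 mm; rubber strips 10 mm thick, 18 mm high along the foot of its two short walls keep packs off these. Origin: centre of its underside, z up. At first the lid covers it and the packs stand on its floor in a row along y, fins along x. It stands left or right of the cork mat.
- lid: Loose aluminium lid of the case, plate 124 (x) x 244 (y) mm at z = 10 to 16 mm. Origin: centre, at the feet of its four corner pins (10 mm long and thick, round ends), which go inside the case's corners with 3.5 mm play. Black round knob on a neck: head 30 mm across, z = 28 to 50 mm. On the case its origin is 78 mm above the case's origin.
- mat: Cork mat on the bench between case and charging bank, 270 (x) x 150 (y) x 3 mm thick, fixed. Origin: centre of its underside. The lid fits between its neighbours only with the lid's long side along the mat's long side.
- charger: Charging bank, fixed: base 175 (x) x 235 (y) x 12 mm, white housing 75 mm high at its +x end, three T-rails (shoes) along x, 76 mm apart, marked blue, yellow, red from +y to -y. Origin: underside, below the middle rail, 30 mm to -x of the shoe points. Rail head 30 wide, 6 thick, top at z = 32 mm; stem 12 wide. Pointed free end to -x, 92 mm from the shoe point.
- pack_blue: Battery pack with blue grip fin and stripes (may be absent), 0.35 kg. Black body 90 (x) x 64 (y) x 36 mm high; fin along x on mid-top, 50 long, 14 thick, top at z = 70 mm. Origin: centre of underside, z up. Underside T-slot along x, open at both ends: mouth 18 mm wide and 7 high, above it 34 mm wide up to the roof at z = 17 mm. Either end may go first.
- pack_yellow: Battery pack with yellow grip fin and stripes (may be absent), 0.35 kg. Black body 90 (x) x 64 (y) x 36 mm high; fin along x on mid-top, 50 long, 14 thick, top at z = 70 mm. Origin: centre of underside, z up. Underside T-slot along x, open at both ends: mouth 18 mm wide and 7 high, above it 34 mm wide up to the roof at z = 17 mm. Either end may go first.
- pack_red: Battery pack with red grip fin and stripes (may be absent), 0.35 kg. Black body 90 (x) x 64 (y) x 36 mm high; fin along x on mid-top, 50 long, 14 thick, top at z = 70 mm. Origin: centre of underside, z up. Underside T-slot along x, open at both ends: mouth 18 mm wide and 7 high, above it 34 mm wide up to the roof at z = 17 mm. Either end may go first.
- shoe_blue (a point): Shoe point of the blue rail: where the blue pack's origin lies when fully home, its end against the housing (15 mm above the bench, slot roof resting on the rail's head). x axis: the direction in which a pack slides on, away from the robot; a pack about to enter has its origin 137 mm or more to -x of this point.
- shoe_yellow (a point): Shoe point of the yellow rail: where the yellow pack's origin lies when fully home, its end against the housing (15 mm above the bench, slot roof resting on the rail's head). x axis: the direction in which a pack slides on, away from the robot; a pack about to enter has its origin 137 mm or more to -x of this point.
- shoe_red (a point): Shoe point of the red rail: where the red pack's origin lies when fully home, its end against the housing (15 mm above the bench, slot roof resting on the rail's head). x axis: the direction in which a pack slides on, away from the robot; a pack about to enter has its origin 137 mm or more to -x of this point.
- detent_blue (a joint): Brass sprung detent in the blue rail's head near its free end, 2.5 mm proud. Value: how far it is pressed down (m), 0 = up. A pack sliding over it presses it 2.5 mm down (push of some 5 to 15 N); when the pack is fully home it springs up about 1 mm behind the pack's rear end and holds it.
- detent_yellow (a joint): Brass sprung detent in the yellow rail's head near its free end, 2.5 mm proud. Value: how far it is pressed down (m), 0 = up. A pack sliding over it presses it 2.5 mm down (push of some 5 to 15 N); when the pack is fully home it springs up about 1 mm behind the pack's rear end and holds it.
- detent_red (a joint): Brass sprung detent in the red rail's head near its free end, 2.5 mm proud. Value: how far it is pressed down (m), 0 = up. A pack sliding over it presses it 2.5 mm down (push of some 5 to 15 N); when the pack is fully home it springs up about 1 mm behind the pack's rear end and holds it.
- screwdriver: Bystander: red-handled screwdriver lying on the far side of the bench, about 200 mm long; leave alone.
- wrench: Bystander: steel wrench lying near the robot's foot, about 180 mm long; leave alone.
- padlock: Bystander: brass padlock lying flat beyond the cork mat, 85 x 55 x 20 mm; leave alone.
- oil: Bystander: small blue oil bottle standing at the left, 48 mm across, 120 mm tall; leave alone.
- mug: Bystander: white mug standing at the right, 76 mm across, 90 mm tall; leave alone.
- cylinder: Bystander: brass lock cylinder, 70 x 30 x 30 mm, lying at the right; leave alone.

How it is judged:
By the outcome, as a careful person would: the job done as asked, in the order asked, and still so for the second after the job is handed in, with the robot touching nothing.
Of pack_blue, pack_yellow, pack_red only 2 to 3 are there at a start; the rules pass over those that are not, and their reading is None.
At some moment in a run one of pack_blue, pack_yellow, pack_red, lid may be knocked a few centimetres aside while the robot is not near it.
It also fails if it takes over 210 s, if anything falls off the work surface, if the arm or the gripper's body presses on something with over 40 N, if the wrist force passes 120 N, or if a joint passes its speed limit or range.

## Working session

There is one attempt and no reset: what is moved stays moved. The work goes in short steps, Python scripts to look and compute and a tool call to move; the robot and the scene stay as the last step left them, time stands still between calls to the robot, and variables do not carry over. Pictures are saved under pics/ and viewed, at most 14 in all, crops included, and the job is handed in when it is done.

Besides the shell and the picture viewer there is one more tool, called in YAML: its name, and indented under it one key for each argument. step_arm: Moves the arm, as the interface text tells. Its arguments: {"type":"object","properties":{"motion":{"type":"array","items":{"type":"array","items":{"type":"number"}}},"squeeze":{"type":"number"}},"required":["motion"]}

```bash
mkdir -p pics; cat > h.py <<'E'
import numpy as np, cv2
from cell import r, capture, camera_params
def snap(name):
    p,d=capture(name); np.savez(f'{name}.npz',p=p,d=d); return p,d
def cloud(name,d):
    c=camera_params(name); K=np.array(c['mtx'],float); k1=c['k1']; T=np.array(c['pose'])
    h,w=d.shape; u,v=np.meshgrid(np.arange(w),np.arange(h))
    pts=np.stack([u,v],-1).reshape(-1,1,2).astype(float)
    n=cv2.undistortPoints(pts,K,np.array([k1,0,0,0.])).reshape(h,w,2)
    P=np.stack([n[...,0]*d,-n[...,1]*d,-d],-1)
    W=P@T[:3,:3].T+T[:3,3]; W[d<=0]=np.nan
    return W
def save(img,name,crop=None,s=1):
    if crop: x0,y0,x1,y1=crop; img=img[y0:y1,x0:x1]
    cv2.imwrite(f'pics/{name}.png',cv2.resize(img[...,::-1],None,fx=s,fy=s,interpolation=cv2.INTER_CUBIC))
E
python3 - <<'E'
from h import *
o=r.get_obs();print({k:np.round(v,3) for k,v in o.items()})
for n in('top','side'):
    p,d=snap(n); save(p,n+'0',s=1.5); W=cloud(n,d); c=camera_params(n); print(np.round(c['pose'],3),c['mtx'],c['k1'])
    for v in range(30,384,60): print([tuple(np.round(W[v,u]).tolist()) for u in range(30,512,90)])
E
```

```text
{'clock': np.float64(0.0), 'joints': array([-1.21 ,  0.322, -0.07 ,  1.452,  0.023,  1.371, -0.057]), 'qd': array([-0.   , -0.001, -0.001,  0.001,  0.001, -0.   , -0.001]), 'joint_efforts': array([ 1.0000e-03, -4.9358e+01, -3.8200e-01, -3.1433e+01,  1.3000e-02,
        1.1000e-02,  0.0000e+00]), 'tool_pos': array([220.781, 610.802, 230.232]), 'ee_rot': array([-3.14 ,  0.   ,  2.795]), 'force': array([-0.624, -0.155,  0.3  ]), 'wrist_torque': array([-0.029, -0.009, -0.026]), 'gripper_force': np.float64(0.0), 'width': np.float64(1.001)}
[[-8.000000e-03  9.820000e-01 -1.900000e-01  3.186380e+02]
 [-1.000000e+00 -9.000000e-03 -4.000000e-03 -1.120700e+01]
 [-5.000000e-03  1.900000e-01  9.820000e-01  1.366161e+03]
 [ 0.000000e+00  0.000000e+00  0.000000e+00  1.000000e+00]] [[438.69820034   0.         258.85143581]
 [  0.         438.69820034 192.51958963]
 [  0.           0.           1.        ]] -0.12012160792127034
[(1676.0, 1283.0, -751.0), (1641.0, 750.0, -746.0), (1636.0, 256.0, -765.0), (1620.0, -232.0, -748.0), (1624.0, -724.0, -747.0), (1644.0, -1246.0, -749.0)]
[(956.0, 791.0, -2
[... 1195 characters left out ...]
)]
[(1972.0, -1192.0, -412.0), (1571.0, -1585.0, -742.0), (802.0, -632.0, -0.0), (409.0, -624.0, 2.0), (13.0, -625.0, 1.0), (98.0, 259.0, 707.0)]
[(1969.0, -920.0, -648.0), (1460.0, -1021.0, -761.0), (774.0, -267.0, -4.0), (425.0, -261.0, -1.0), (73.0, -266.0, -9.0), (127.0, 399.0, 668.0)]
[(1901.0, -564.0, -771.0), (1369.0, -557.0, -762.0), (750.0, 34.0, 5.0), (438.0, 30.0, -3.0), (124.0, 32.0, -3.0), (-202.0, 34.0, -5.0)]
[(1765.0, -160.0, -747.0), (973.0, 356.0, 143.0), (733.0, 273.0, 5.0), (449.0, 267.0, -7.0), (163.0, 274.0, 0.0), (-131.0, 282.0, 2.0)]
[(1674.0, 161.0, -757.0), (930.0, 553.0, 176.0), (720.0, 471.0, -3.0), (457.0, 470.0, -6.0), (193.0, 476.0, -3.0), (-79.0, 484.0, -3.0)]
```

View pics/top0.png

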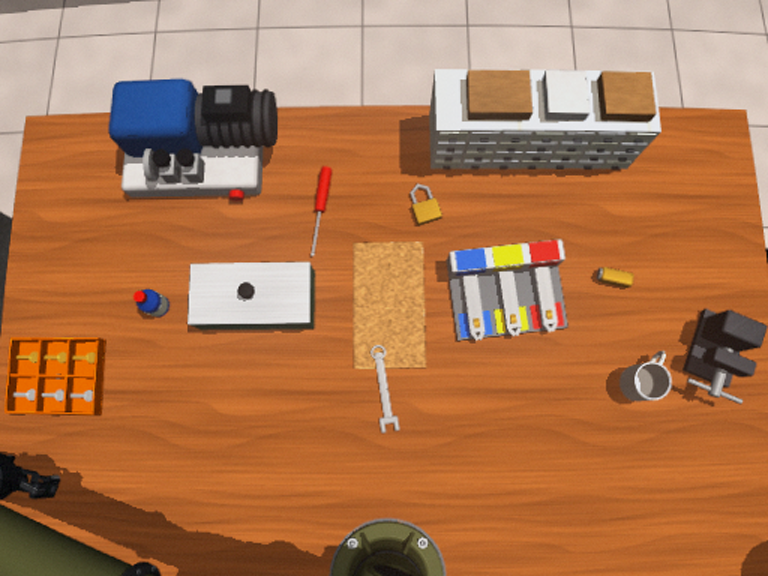

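View pics/side0.png

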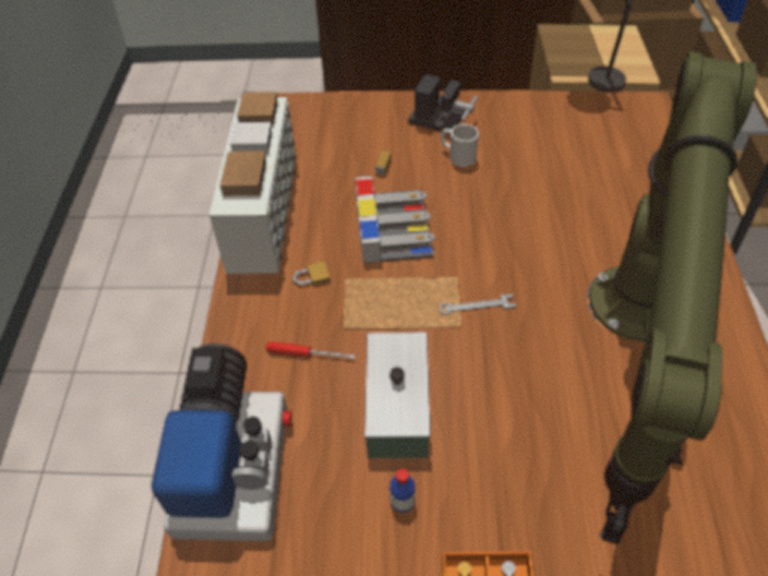

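Top view: lid spans about (188–313, 262–325) in the 1.5x picture, with the knob at (246,291). The mat is at (354–425, 241–368), and the wrench head overlaps its near end at (378,352). The charger is at (450–567, 240–340), slightly turned. Next I'll take precise measurements.

```bash
cat >> h.py <<'E'
def ray(name,uv,z):
    c=camera_params(name); K=np.array(c['mtx'],float); T=np.array(c['pose'])
    n=cv2.undistortPoints(np.array(uv,float).reshape(-1,1,2),K,np.array([c['k1'],0,0,0.])).reshape(-1,2)
    D=np.c_[n[:,0],-n[:,1],-np.ones(len(n))]@T[:3,:3].T; o=T[:3,3]
    s=(np.reshape(z,-1)-o[2])/D[:,2]; return o+D*s[:,None]
def proj(name,P):
    c=camera_params(name); K=np.array(c['mtx'],float); T=np.array(c['pose'])
    q=(np.reshape(P,(-1,3))-T[:3,3])@T[:3,:3]; n=np.c_[q[:,0]/-q[:,2],-q[:,1]/-q[:,2]]
    n=n*(1+c['k1']*(n**2).sum(1))[:,None]; return n*K[0,0]+K[:2,2]
def rect(P): # P Nx2 world -> centre, size, yaw of long side
    (c,s,a)=cv2.minAreaRect(P.astype(np.float32)); return np.round(c,1),np.round(s,1),round(a,2)
E
python3 - <<'E'
from h import *
p,d=[np.load('top.npz')[k] for k in 'pd']
hsv=cv2.cvtColor(p,cv2.COLOR_RGB2HSV)
W=cloud('top',d)
def big(m):
    n,l,s,_=cv2.connectedComponentsWithStats(m.astype(np.uint8)); i=1+np.argmax(s[1:,4]); return l==i
def region(m,x0,y0,x1,y1):
    q=np.zeros_like(m); q[y0:y1,x0:x1]=m[y0:y1,x0:x1]; return big(q)
H,S,V=[hsv[...,i].astype(int) for i in range(3)]
def hullw(m,z):
    c=max(cv2.findContours(m.astype(np.uint8),0,1)[0],key=cv2.contourArea); return ray('top',c.reshape(-1,2),z)[:,:2]
m=region((S<60)&(V>150),120,165,215,222); print('lid',rect(hullw(m,94)), np.nanmedian(W[m][:,2]))
m=region((V<70),150,180,180,205); print('knob',hullw(m,128).mean(0), rect(hullw(m,128)), np.nanmedian(W[m][:,2]))
# mat
m=region((H>10)&(H<25)&(V>150)&(S<150),225,150,290,255); print('mat',rect(hullw(m,3)))
# charger housing top colours z=75
for nm,h0,h1,x0,x1 in(('blue',105,125,298,330),('yel',25,35,322,355),('red',-1,6,348,380)):
    m=region((H>h0)&(H<h1)&(S>150)&(V>120),x0,155,x1,185); print(nm,rect(hullw(m,75)),m.sum(),np.nanmedian(W[m],0))
save(p,'chg',(290,150,390,235),7)
save(p,'mat',(225,150,300,250),5.5)
E
```

```text
lid (array([561.1, 270.9]), array([243.7, 121.4]), 89.69) 93.04628210864485
knob [558.26041161 269.7735356 ] (array([558.3, 269.7]), array([27. , 26.4]), 1.82) 126.21382440714206
mat (array([428.7,  14.4]), array([66.1, 66.5]), 55.06)
blue (array([ 629.7, -172.2]), array([38.1, 56. ]), 6.01) 228 [ 629.38088791 -172.69866077   75.03073776]
yel (array([ 638. , -247.7]), array([39.3, 58.3]), 6.51) 241 [ 637.50299072 -247.5947998    75.57860375]
red (array([ 644.2, -322.6]), array([43.4, 58.4]), 6.17) 245 [ 645.41543361 -322.24639121   75.44887796]
```

View pics/chg.png

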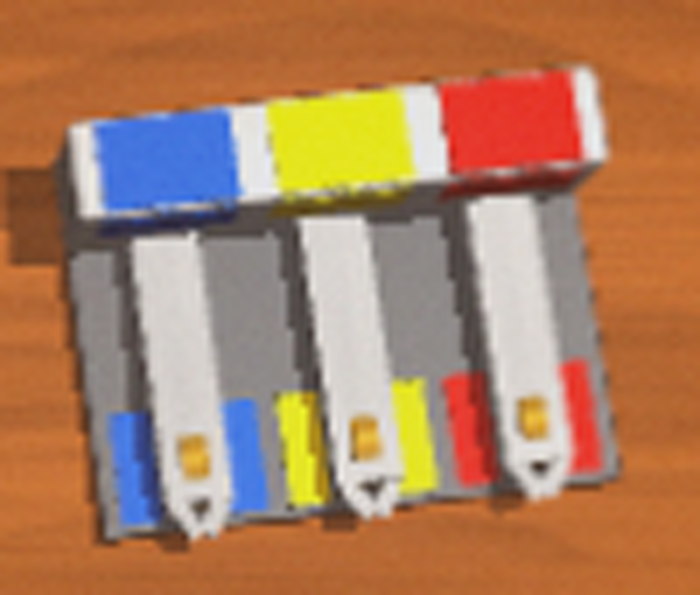

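View pics/mat.png

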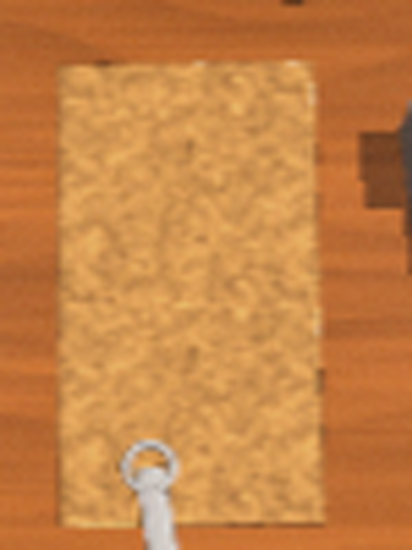

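The charger crop shows the rail tips at about (203,535), (375,513) and (541,495), with brass detents at (193,457), (367,438) and (533,417). In the mat crop the corners are (60,66), (313,64), (325,522) and (62,524). The wrench ring lies on the near end of the mat, from (120,440) to (180,490).

```bash
python3 - <<'E'
from h import *
def t(l,o,s): return np.array(l,float)/s+np.array(o)-0.5*(1-1/s)
R=lambda l,z:np.round(ray('top',t(l,(290,150),7),z)[:,:2],1)
print('mat',np.round(ray('top',t([(60,66),(313,64),(325,522),(62,524)],(225,150),5.5),3)[:,:2],1).tolist())
print('ring',np.round(ray('top',t([(150,440),(120,465),(180,465)],(225,150),5.5),8)[:,:2],1).tolist())
print('tips',R([(203,535),(375,513),(541,495)],32).tolist())
print('det',R([(193,457),(367,438),(533,417)],34).tolist())
print('rail sides L', R([(135,240),(168,480)],32).tolist(),R([(303,220),(340,462)],32).tolist(),R([(470,202),(510,440)],32).tolist())
print('rail sides R', R([(197,240),(228,480)],32).tolist(),R([(368,220),(402,462)],32).tolist(),R([(535,202),(572,440)],32).tolist())
print('hous top front',R([(85,218),(350,190),(590,163)],75).tolist())
print('hous back',R([(75,128),(585,68)],75).tolist())
for n in('top','side'):
    d=np.load(n+'.npz')['d']; W=cloud(n,d)
    m=(W[...,0]>400)&(W[...,0]<480)&(W[...,1]>0)&(W[...,1]<60)
    z=W[...,2][m]; print(n,np.nanpercentile(z,[2,50,90,99,100]))
    # local bias & wrench end
    for q in ((350,450),):
        m2=(W[...,0]>300)&(W[...,0]<380)&(W[...,1]>0)&(W[...,1]<60); print(np.nanpercentile(W[...,2][m2],[2,50,90,99,100]))
p=np.load('side.npz')['p']; save(p,'sidechg',(225,110,300,230),5)
E
```

```text
mat [[685.0, 68.5], [684.8, -79.3], [418.3, -81.5], [418.4, 66.7]]
ring [[465.0, 16.8], [451.0, 33.8], [450.8, -0.1]]
tips [[471.6, -187.8], [480.4, -263.9], [487.5, -337.9]]
det [[505.7, -184.2], [513.3, -261.3], [521.9, -335.6]]
rail sides L [[603.6, -161.8], [495.9, -173.2]] [[612.1, -237.2], [503.1, -249.3]] [[619.8, -312.8], [512.1, -325.3]]
rail sides R [[603.4, -189.4], [495.7, -199.6]] [[611.9, -266.4], [502.8, -276.8]] [[619.6, -342.3], [511.8, -353.1]]
hous top front [[604.3, -135.6], [615.8, -251.0], [627.1, -356.9]]
hous back [[644.3, -132.4], [669.9, -357.3]]
top [-4.32498166  2.75709405  7.36256051 12.04957446 13.98366381]
[-6.23065308 -0.19989372  6.24046365 10.9277614  13.04934511]
side [-4.26388387  3.00804385  8.07008208 13.04283637 15.82191718]
[-6.41272582  0.1322971   6.07606786 11.84328338 14.80578492]
```

View pics/sidechg.png

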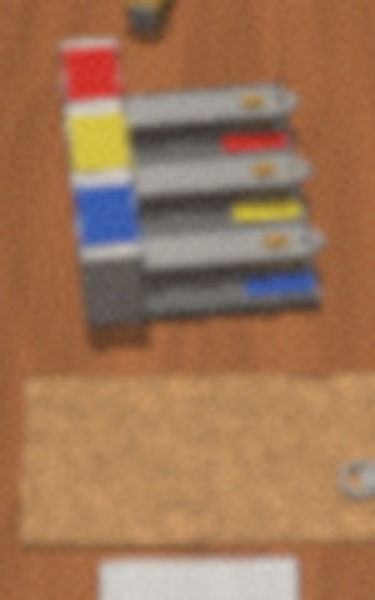

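The side crop shows the same layout, with rail tips at about (322,240), (310,170) and (298,100). The charger yaw is about 5.85°, and the shoe positions from the tips and from the housing face agree to within 1–2 mm. I'll start moving towards the knob.

step_arm:
  motion:
    - [0,0,0.35,0,0,-1,1]
    - [0,0,0.35,0,0,-1,1]
    - [0,0,0.35,0,0,-1,1]
    - [0,0,0.35,0,0,-0.31,1]
    - [-0.7,-0.7,0,0,0,0,1]
    - [-0.85,-0.85,0,0,0,0,1]
    - [-0.85,-0.85,0,0,0,0,1]
    - [-0.85,-0.85,0,0,0,0,1]
    - [-0.85,-0.85,0,0,0,0,1]
    - [-0.85,-0.85,0,0,0,0,1]

```text
clock: 1.35
tool_pos: [469.5, 362.2, 161.1]
ee_rot: [3.141, 0.0, 3.14]
force: [0.7, 0.0, 0.0]
width: 1.001
gripper_force: 0.0
```

```bash
python3 - <<'E'
from h import *
print(proj('side',[[471.6,-187.8,32],[480.4,-263.9,32],[487.5,-337.9,32]]), np.array([(322,240),(310,170),(298,100)])/5+[225-.4,110-.4])
print(ray('side',np.array([(322,240),(310,170),(298,100)])/5+[225-.4,110-.4],32))
for n in('top','side'):
    f=np.load(n+'.npz'); p,d=f['p'],f['d']; W=cloud(n,d); S=cv2.cvtColor(p,cv2.COLOR_RGB2HSV)[...,1]
    for x0,x1 in((445,470),(420,445),(380,420),(340,380)):
        m=(W[...,0]>x0)&(W[...,0]<x1)&(W[...,1]>-40)&(W[...,1]<60)&(S<60); w=~m&(W[...,0]>x0)&(W[...,0]<x1)&(W[...,1]>-40)&(W[...,1]<60)
        print(n,x0,m.sum(),np.nanmedian(W[...,2][m]),np.nanmedian(W[...,2][w]),np.nanmedian(W[m],0)[:2])
E
```

```text
[[288.83699928 157.76146929]
 [285.91073044 143.30157839]
 [283.58152484 129.98047077]] [[289.  157.6]
 [286.6 143.6]
 [284.2 129.6]]
[[ 470.97063536 -188.6213982    32.        ]
 [ 477.82070176 -262.26726999   32.        ]
 [ 485.02900903 -340.04964454   32.        ]]
top 445 31 6.970401964669918 2.1546648265755266 [454.04727613  16.47577527]
top 420 47 5.598201086846075 2.6496958509376327 [432.98230896  16.41620568]
top 380 70 5.885123702540568 -0.8196326536510696 [398.96476631  10.56397113]
top 340 69 5.886156507956684 -0.7375179586022114 [358.91241307   4.61543547]
side 445 15 4.996786363922638 2.5343488228750175 [448.96841354  17.82349273]
side 420 34 6.567479872835065 3.2190912665264477 [433.9369346   13.97992318]
side 380 44 6.42808064104986 -0.10961217506655885 [399.80073265   9.75597631]
side 340 44 6.216555434048246 -0.06757574342782391 [361.17596516   4.10175755]
```

The side view agrees with the top view. The wrench top is at most about 8 mm, below the lid's plate underside at 13 mm, so the lid clears it. I'll go on to the knob.

step_arm:
  motion:
    - [-0.75,-0.75,0,0,0,0,1]
    - [-0.7,-0.72,0,0,0,0,1]
    - [-0.4,-0.4,0,0,0,0,1]
    - [0,0,0.4,0,0,0,1]
    - [0,0,0.4,0,0,0,1]
    - [0,0,0.38,0,0,0,1]
    - [0,0,0,0,0,0,1]
    - [0,0,0,0,0,0,1]

```text
clock: 2.35
tool_pos: [560.8, 271.0, 102.6]
ee_rot: [3.141, 0.0, -3.141]
force: [0.7, 0.3, 0.3]
width: 0.999
gripper_force: 0.0
```

```bash
python3 - <<'E'
from h import *
print(r.get_obs()['force'])
p,d=snap('side'); q=proj('side',[[561,270.5,110]])[0].astype(int); print(q)
p2,_=snap('top'); q2=proj('top',[[561,270.5,110]])[0].astype(int)
a=cv2.resize(p[q[1]-45:q[1]+45,q[0]-45:q[0]+45],(390,390)); b=cv2.resize(p2[q2[1]-45:q2[1]+45,q2[0]-45:q2[0]+45],(390,390))
save(np.hstack([a,b]),'knob')
E
```

```text
[0.72746517 0.28632688 0.34850526]
[264 251]
```

View pics/knob.png

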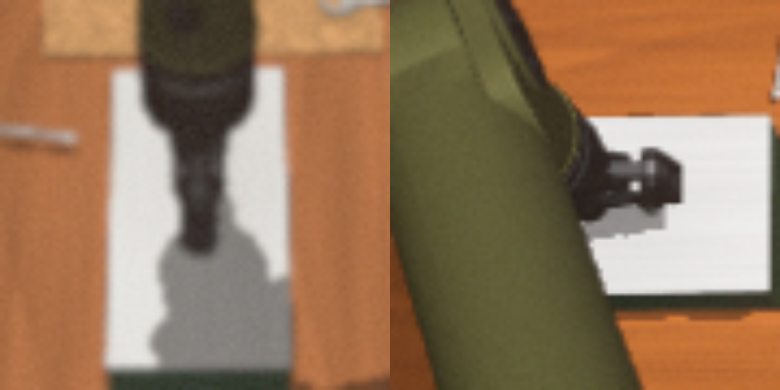

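The side half shows the fingers astride the knob, and in the top half the arm hides it. I'll grip and lift.

step_arm:
  motion:
    - [0,0,0,0,0,0,0]
    - [0,0,0,0,0,0,0]
    - [0,0,0,0,0,0,0]
    - [0,0,0,0,0,0,0]
    - [0,0,0,0,0,0,0]
    - [0,0,0,0,0,0,0]
    - [0,0,0,0,0,0,0]
  squeeze: 80

```text
clock: 3.32
tool_pos: [561.2, 270.5, 103.0]
ee_rot: [3.141, 0.001, 3.141]
force: [-0.1, -0.7, 4.9]
width: 0.323
gripper_force: 79.2
```

step_arm:
  motion:
    - [0,0,-0.1,0,0,0,0]
    - [0,0,-0.3,0,0,0,0]
    - [0,0,-0.4,0,0,0,0]
    - [0,0,-0.4,0,0,0.5,0]
    - [0,0,-0.1,0,0,0.8,0]
    - [0,0,0,0,0,1,0]
    - [0,0,0,0,0,1,0]
    - [0,0,0,0,0,1,0]
    - [0,0,0,0,0,1,0]
    - [0,0,0,0,0,1,0]

```text
clock: 4.58
tool_pos: [561.2, 270.4, 168.8]
ee_rot: [3.14, 0.0, 2.478]
force: [-0.5, 0.5, -3.8]
width: 0.325
gripper_force: 79.0
```

step_arm:
  motion:
    - [0,0,0,0,0,1,0]
    - [0,0,0,0,0,1,0]
    - [0,0,0,0,0,1,0]
    - [0,0,0,0,0,1,0]
    - [0,0,0,0,0,1,0]
    - [0,0,0,0,0,1,0]
    - [0,0,0,0,0,1,0]
    - [0,0,0,0,0,1,0]
    - [0,0,0,0,0,0.58,0]
    - [0,0,0,0,0,0,0]

```text
clock: 5.82
tool_pos: [561.2, 270.5, 168.6]
ee_rot: [3.14, -0.001, 1.584]
force: [-0.7, 0.2, -2.0]
width: 0.323
gripper_force: 79.0
```

step_arm:
  motion:
    - [-0.5,-0.03,0,0,0,0,0]
    - [-0.8,-0.03,0,0,0,0,0]
    - [-0.8,-0.03,0,0,0,0,0]
    - [-0.8,-0.03,0,0,0,0,0]
    - [-0.8,-0.03,0,0,0,0,0]
    - [-0.8,-0.03,0,0,0,0,0]
    - [-0.8,-0.03,0,0,0,0,0]
    - [-0.24,-0.02,0,0,0,0,0]
    - [0,0,0.5,0,0,0,0]
    - [0,0,0.7,0,0,0,0]

```text
clock: 7.08
tool_pos: [553.7, -7.0, 108.1]
ee_rot: [3.138, -0.001, 1.583]
force: [0.5, -0.5, -3.7]
width: 0.327
gripper_force: 79.3
```

```bash
python3 - <<'E'
from h import *
p,d=snap('side'); p2,_=snap('top')
a=cv2.resize(p[110:240,215:325],(440,520)); b=cv2.resize(p2[150:265,215:295],(360,520))
save(np.hstack([a,b]),'lidmat')
np.savez('c.npz',p=p)
E
```

```text
(no output)
```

View pics/lidmat.png

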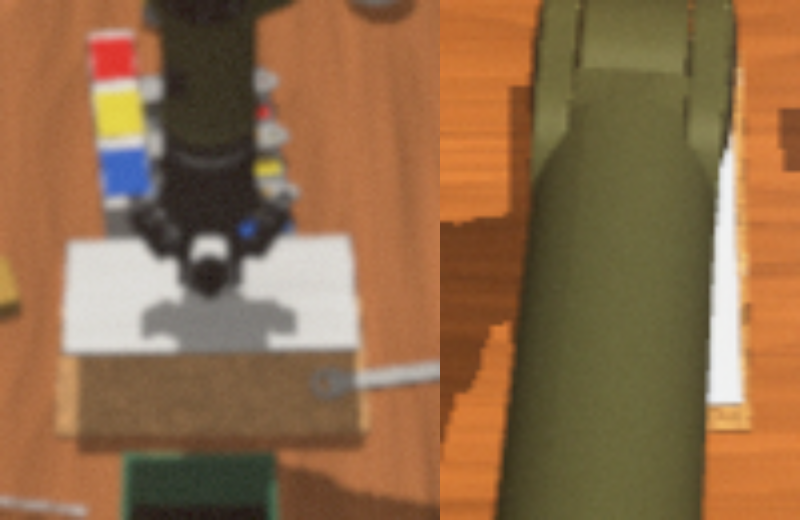

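The lid hangs level over the mat and square to it, with the wrench ring under its near end. I'll lower it.

step_arm:
  motion:
    - [0,0,0.5,0,0,0,0]
    - [0,0,0.5,0,0,0,0]
    - [0,0,0.3,0,0,0,0]
    - [0,0,0.15,0,0,0,0]
    - [0,0,0.1,0,0,0,0]
    - [0,0,0.04,0,0,0,0]
    - [0,0,0,0,0,0,0]
    - [0,0,0,0,0,0,0]

```text
clock: 8.18
tool_pos: [553.2, -6.8, 28.3]
ee_rot: [3.141, -0.0, 1.583]
force: [0.0, -0.5, -3.2]
width: 0.323
gripper_force: 79.7
```

step_arm:
  motion:
    - [0,0,0.03,0,0,0,0]
    - [0,0,0,0,0,0,0]
    - [0,0,0,0,0,0,0]

```text
clock: 8.55
tool_pos: [553.3, -6.8, 27.6]
ee_rot: [3.141, -0.001, 1.583]
force: [-2.0, 0.2, 5.8]
width: 0.327
gripper_force: 80.9
```

step_arm:
  motion:
    - [0,0,0,0,0,0,1]
    - [0,0,0,0,0,0,1]
    - [0,0,0,0,0,0,1]
    - [0,0,0,0,0,0,1]
    - [0,0,-0.3,0,0,0,1]
    - [0,0,-0.6,0,0,0,1]
    - [0,0,-1,0,0,-1,1]
    - [0,0,-1,0,0,-1,1]
    - [0,0,-0.5,0,0,-1,1]
    - [0,0,0,0,0,-1,1]

```text
clock: 9.8
tool_pos: [554.7, -7.1, 200.5]
ee_rot: [3.135, 0.002, 2.005]
force: [-0.4, 0.2, -0.2]
width: 0.997
gripper_force: 0.0
```

step_arm:
  motion:
    - [0,0,0,0,0,-1,0.5]
    - [0,0,0,0,0,-1,0.5]
    - [0,0,0,0,0,-1,0.5]
    - [0,0,0,0,0,-1,0.5]
    - [0,0,0,0,0,-1,0.5]
    - [0,0,0,0,0,-1,0.5]
    - [0,0,0,0,0,-1,0.5]
    - [0,0,0,0,0,-1,0.5]
    - [0,0,0,0,0,-1,0.5]
    - [0,0,0,0,0,-1,0.5]

```text
clock: 11.05
tool_pos: [553.0, -7.1, 197.5]
ee_rot: [3.141, 0.001, 3.052]
force: [-0.4, 0.0, -0.2]
width: 0.503
gripper_force: 0.0
```

```bash
python3 - <<'E'
from h import *
p,d=snap('side'); p2,_=snap('top'); print(r.get_obs()['tool_pos'])
a=cv2.resize(p[150:310,200:300],(400,600),interpolation=2); b=cv2.resize(p2[160:230,115:225],(400,255),interpolation=2)
print(np.array(a.shape))
save(np.hstack([a,np.vstack([b,np.zeros((345,400,3),np.uint8)])]),'packs')
E
```

```text
[553.01800275  -7.0816583  197.39121497]
[600 400   3]
```

View pics/packs.png

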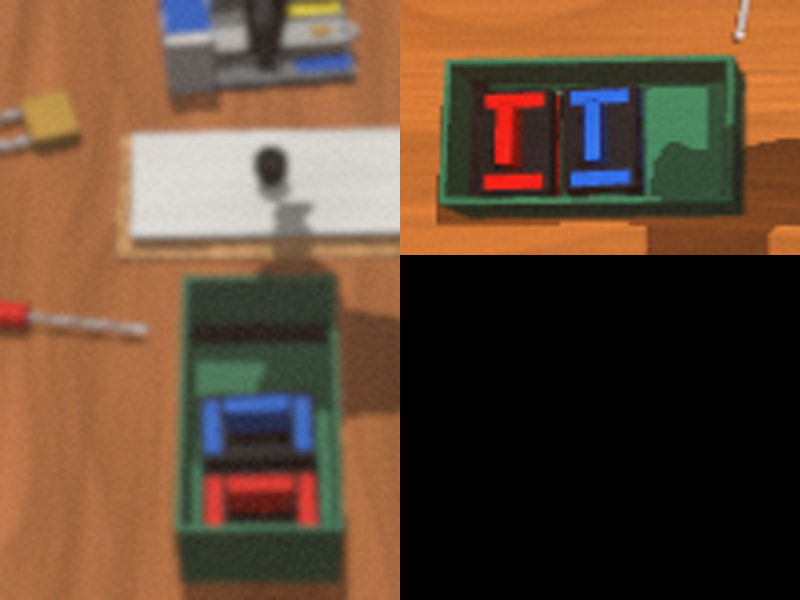

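Top crop: two packs, red with its fin at about (507,130) and blue with its fin at about (593,130). There is no yellow pack. The lid lies well on the mat. I'll measure the fins.

```bash
cat >> h.py <<'E'
def packs(name='top',base=5,box=(450,680,140,400)):
    f=np.load(f'{name}.npz'); p,d=f['p'],f['d']; W=cloud(name,d); hsv=cv2.cvtColor(p,cv2.COLOR_RGB2HSV).astype(int)
    H,S,V=hsv[...,0],hsv[...,1],hsv[...,2]; B=(W[...,0]>box[0])&(W[...,0]<box[1])&(W[...,1]>box[2])&(W[...,1]<box[3])
    for n,hm in(('red',(H<6)|(H>174)),('blue',(H>105)&(H<128))):
        m=B&hm&(S>140)&(V>60)
        n_,l,s,_=cv2.connectedComponentsWithStats(m.astype(np.uint8))
        c=max(cv2.findContours(m.astype(np.uint8),0,1)[0],key=cv2.contourArea) if m.any() else None
        if c is None: print(n,'none');continue
        fin=m&(np.abs(W[...,2]-base-70)<9)&(V>150)
        st=m&(np.abs(W[...,2]-base-36)<9)&(V>110)
        v,u=np.nonzero(fin); Pf=ray(name,np.c_[u,v],base+70)[:,:2]
        v,u=np.nonzero(st); Ps=ray(name,np.c_[u,v],base+36)[:,:2]
        print(n,'fin',rect(Pf),Pf.mean(0).round(1),len(Pf),'stripes',rect(Ps),Ps.mean(0).round(1),len(Ps))
E
python3 - <<'E'
from h import *
packs()
p=np.load('top.npz')['p']
H,S,V=cv2.split(cv2.cvtColor(p,cv2.COLOR_RGB2HSV))
def f(l): return ray('top',np.array(l)/3.636+[115,160]-np.array([.36,.36]),75)[:,:2].round(1).tolist()
print('red fin cnrs',f([(493,94),(522,94),(519,164),(495,164)] - np.array([400,0])),'blue',f([(583,90),(608,90),(603,160),(583,160)]-np.array([400,0])))
def g(l,z): return ray('top',(np.array(l)-[400,0])/3.636+[115,160]-np.array([.36,.36]),z)[:,:2].round(1).tolist()
print('case outer top', g([(442,60),(738,58),(742,202),(441,207)],88))
print('red stripes z41', g([(484,93),(545,93),(543,190),(485,190)],41),'blue',g([(569,88),(630,88),(632,186),(570,187)],41))
E
```

```text
red fin (array([560. , 344.2]), array([46.8, 12.3]), 2.44) [559.9 344.2] 80 stripes (array([561.7, 345.6]), array([51. , 81.9]), 89.67) [560.5 343.5] 140
blue fin (array([562.5, 269.3]), array([46.4,  9.2]), 1.84) [562.4 269.3] 64 stripes (array([563.8, 268.8]), array([82.6, 49.7]), 1.95) [562.3 269.6] 127
red fin cnrs [[594.0, 354.3], [593.8, 329.6], [534.6, 329.8], [534.7, 350.0]] blue [[596.7, 278.1], [596.5, 257.1], [537.4, 259.5], [537.5, 276.2]]
case outer top [[620.6, 395.4], [619.6, 147.1], [499.9, 142.1], [497.1, 390.0]]
red stripes z41 [[602.2, 371.9], [601.7, 318.6], [517.8, 317.2], [518.1, 367.2]] blue [[605.9, 297.9], [605.4, 245.2], [520.8, 241.2], [520.2, 294.1]]
```

step_arm:
  motion:
    - [0,0,0,0,0,-1,0.5]
    - [-0.04,0.6,0,0,0,0,0.5]
    - [-0.04,0.8,0,0,0,0,0.5]
    - [-0.04,0.8,0,0,0,0,0.5]
    - [-0.04,0.8,0,0,0,0,0.5]
    - [-0.04,0.8,0,0,0,0,0.5]
    - [-0.04,0.8,0.2,0,0,0,0.5]
    - [-0.04,0.6,0.4,0,0,0,0.5]
    - [0,0.33,0.4,0,0,0,0.5]
    - [0,0,0,0,0,0,0.5]

```text
clock: 12.4
tool_pos: [561.8, 270.0, 144.3]
ee_rot: [-3.14, -0.004, -3.128]
force: [0.5, -0.0, -0.1]
width: 0.499
gripper_force: 0.0
```

```bash
python3 - <<'E'
from h import *
print(r.get_obs()['tool_pos'],r.get_obs()['ee_rot'])
p,d=snap('side'); packs('side')
q=proj('side',[[561,270,80]])[0].astype(int); save(p,'pre1',(q[0]-45,q[1]-60,q[0]+45,q[1]+50),5)
E
```

```text
[561.7947582  270.03718983 144.26735891] [-3.13955938 -0.00357589 -3.1281812 ]Traceback (most recent call last):
  File "<stdin>", line 3, in <module>
  File "h.py", line 37, in packs
    v,u=np.nonzero(fin); Pf=ray(name,np.c_[u,v],base+70)[:,:2]
                            ~~~^^^^^^^^^^^^^^^^^^^^^^^^^
  File "h.py", line 18, in ray
    n=cv2.undistortPoints(np.array(uv,float).reshape(-1,1,2),K,np.array([c['k1'],0,0,0.])).reshape(-1,2)
      ~~~~~~~~~~~~~~~~~~~^^^^^^^^^^^^^^^^^^^^^^^^^^^^^^^^^^^^^^^^^^^^^^^^^^^^^^^^^^^^^^^^^
cv2.error: OpenCV(4.12.0) /io/opencv/modules/calib3d/src/undistort.dispatch.cpp:347: error: (-215:Assertion failed) CV_IS_MAT(_src) && CV_IS_MAT(_dst) && (_src->rows == 1 || _src->cols == 1) && (_dst->rows == 1 || _dst->cols == 1) && _src->cols + _src->rows - 1 == _dst->rows + _dst->cols - 1 && (CV_MAT_TYPE(_src->type) == CV_32FC2 || CV_MAT_TYPE(_src->type) == CV_64FC2) && (CV_MAT_TYPE(_dst->type) == CV_32FC2 || CV_MAT_TYPE(_dst->type) == CV_64FC2) in function 'cvUndistortPointsInternal'
```

step_arm:
  motion:
    - [0,0,0.5,0,0,0,0.5]
    - [0,0,0.6,0,0,0,0.5]
    - [0,0,0.5,0,0,0,0.5]
    - [0,0,0.25,0,0,0,0.5]
    - [0,0,0.1,0,0,0,0.5]
    - [0,0,0,0,0,0,0.5]

```text
clock: 13.2
tool_pos: [564.1, 269.6, 49.7]
ee_rot: [3.141, 0.001, -3.13]
force: [-0.1, 0.5, 1.0]
width: 0.498
gripper_force: 0.0
```

step_arm:
  motion:
    - [0,0,0,0,0,0,0]
    - [0,0,0,0,0,0,0]
    - [0,0,0,0,0,0,0]
    - [0,0,0,0,0,0,0]
    - [0,0,0,0,0,0,0]
  squeeze: 100

```text
clock: 13.82
tool_pos: [564.2, 270.0, 50.1]
ee_rot: [3.141, 0.002, -3.129]
force: [-0.4, -0.0, 5.6]
width: 0.141
gripper_force: 98.4
```

step_arm:
  motion:
    - [0,0,0,0,0,0,0.4]
    - [0,0,0,0,0,0,0.4]
    - [0,0,0.08,0,0,0,0.4]
    - [0,0,0,0,0,0,0.4]
    - [0,0,0,0,0,0,0]
    - [0,0,0,0,0,0,0]
    - [0,0,0,0,0,0,0]
    - [0,0,0,0,0,0,0]

```text
clock: 14.82
tool_pos: [563.4, 270.0, 44.9]
ee_rot: [3.141, 0.0, -3.129]
force: [0.2, -0.0, 0.2]
width: 0.147
gripper_force: 98.0
```

step_arm:
  motion:
    - [0,0,-0.2,0,0,0,0]
    - [0,0,-0.5,0,0,0,0]
    - [0,0,-0.6,0,0,0,0]
    - [0,0,-0.5,0,0,0,0]
    - [0,0,-0.2,0,0,-0.86,0]
    - [0,0,0,0,0,0,0]

```text
clock: 15.58
tool_pos: [563.7, 269.7, 145.7]
ee_rot: [3.141, 0.001, -3.04]
force: [0.2, 1.1, -4.1]
width: 0.149
gripper_force: 97.9
```

step_arm:
  motion:
    - [0.25,-0.6,0,0,0,0,0]
    - [0.41,-0.95,0,0,0,0,0]
    - [0.41,-0.95,0,0,0,0,0]
    - [0.41,-0.95,0,0,0,0,0]
    - [0.41,-0.95,0,0,0,0,0]
    - [0.41,-0.95,0,0,0,0,0]
    - [0.41,-0.95,0,0,0,0,0]
    - [0.41,-0.95,0,0,0,0,0]
    - [0.41,-0.95,0,0,0,0,0]
    - [0.36,-0.75,0,0,0,0,0]

```text
clock: 16.82
tool_pos: [414.0, -197.2, 144.2]
ee_rot: [3.141, -0.001, -3.043]
force: [1.0, -1.0, -4.6]
width: 0.147
gripper_force: 98.0
```

step_arm:
  motion:
    - [0,0,0,0,0,0,0]
    - [0,0,0.3,0,0,0,0]
    - [0,0,0.4,0,0,0,0]
    - [0,0,0.3,0,0,0,0]
    - [0,0,0.2,0,0,0,0]
    - [0,0,0,0,0,0,0]
    - [0,0,0,0,0,0,0]

```text
clock: 17.7
tool_pos: [416.2, -195.4, 85.2]
ee_rot: [-3.141, 0.001, -3.039]
force: [0.4, 0.2, -3.8]
width: 0.146
gripper_force: 98.3
```

```bash
python3 - <<'E'
from h import *
o=r.get_obs();print(o['tool_pos'],o['ee_rot'])
p,d=snap('side'); p2,_=snap('top')
q=proj('side',[[480,-190,40]])[0].astype(int); q2=proj('top',[[480,-190,40]])[0].astype(int)
a=cv2.resize(p[q[1]-40:q[1]+40,q[0]-40:q[0]+40],(390,390),interpolation=2); b=cv2.resize(p2[q2[1]-40:q2[1]+40,q2[0]-40:q2[0]+40],(390,390),interpolation=2)
save(np.hstack([a,b]),'entry1'); print(q,q2)
E
```

```text
[ 416.21879575 -195.37844153   85.22034754] [-3.14126237e+00  8.84343508e-04 -3.03912477e+00]
[286 155] [319 222]
```

View pics/entry1.png

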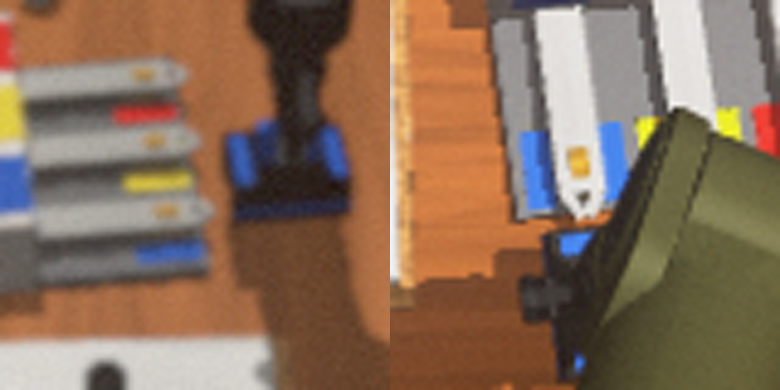

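The pack is level in front of the blue rail. In the top half its left front corner is at about (552,233), and the rail tip is at (583,217). I'll check the lateral alignment.

```bash
python3 - <<'E'
from h import *
o=r.get_obs(); a=np.radians(5.87); u=np.array([np.cos(a),np.sin(a)]); n=np.array([-u[1],u[0]])
t=np.array(o['tool_pos']); c=t[:2]; z=t[2]-40+36
P=[np.r_[c-u+s*45*u+32*n,z] for s in(1,-1)]
q=(proj('top',P)-[279,182])*4.875+[390+2,2]; print('pred pack left corners',q)
q=(proj('top',[[471.6,-187.8,32]])-[279,182])*4.875+[392,2]; print('tip',q)
sh=np.array([563.8,-179.7]); print('along,lat',(c-sh)@u,(c-sh)@n)
f=np.load('top.npz')['p']; save(f,'entry1b',(299,210,339,260),12)
E
```

```text
pred pack left corners [[548.7874533  231.74008043]
 [568.19872593 380.89774588]]
tip [[584.88542873 216.42589831]]
along,lat -148.2584759384825 -0.5855056460637851
```

View pics/entry1b.png

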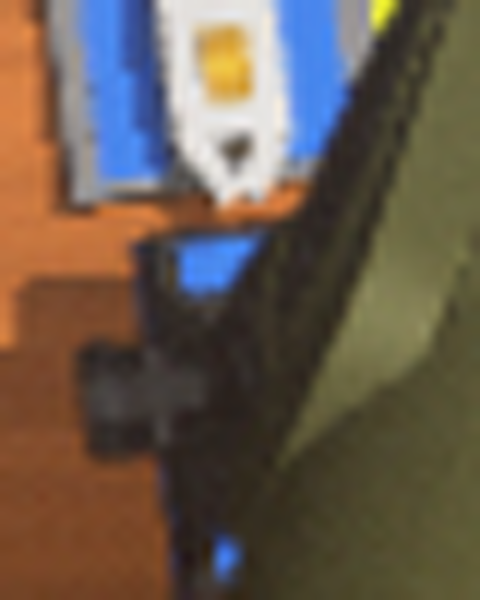

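step_arm:
  motion:
    - [0,-0.012,0.3,0,0,0,0]
    - [0,0,0.26,0,0,0,0]
    - [0,0,0,0,0,0,0]
    - [-0.15,0,0,0,0,0,0]
    - [-0.2,0,0,0,0,0,0]
    - [-0.2,0,0,0,0,0,0]
    - [-0.15,0,0,0,0,0,0]
    - [0,0,0,0,0,0,0]

```text
clock: 18.8
tool_pos: [451.3, -192.2, 56.9]
ee_rot: [-3.141, 0.0, -3.038]
force: [-0.2, -0.1, -4.9]
width: 0.151
gripper_force: 98.2
```

step_arm:
  motion:
    - [-0.15,0,0,0,0,0,0]
    - [-0.2,0,0,0,0,0,0]
    - [-0.2,0,0,0,0,0,0]
    - [-0.2,0,0,0,0,0,0]
    - [0,0,0,0,0,0,0]

```text
clock: 19.42
tool_pos: [490.0, -188.2, 57.2]
ee_rot: [-3.141, 0.003, -3.038]
force: [1.2, 0.9, -1.4]
width: 0.148
gripper_force: 98.7
```

step_arm:
  motion:
    - [-0.2,0,0,0,0,0,0]
    - [-0.3,0,0,0,0,0,0]
    - [-0.3,0,0,0,0,0,0]
    - [-0.2,0,0,0,0,0,0]
    - [0,0,0,0,0,0,0]

```text
clock: 20.05
tool_pos: [539.8, -182.9, 57.0]
ee_rot: [-3.141, 0.003, -3.038]
force: [2.2, 1.0, -1.7]
width: 0.146
gripper_force: 98.7
```

step_arm:
  motion:
    - [-0.2,0,0,0,0,0,0]
    - [-0.2,0,0,0,0,0,0]
    - [-0.06,0,0.02,0,0,0,0]
    - [-0.04,0,0,0,0,0,0]
    - [0,0,0,0,0,0,0]
    - [0,0,0,0,0,0,0]

```text
clock: 20.8
tool_pos: [562.3, -180.9, 55.8]
ee_rot: [3.141, -0.0, -3.039]
force: [-0.3, 0.1, -4.2]
width: 0.148
gripper_force: 98.3
```

step_arm:
  motion:
    - [-0.04,0,0.01,0,0,0,0]
    - [0,0,0,0,0,0,0]
    - [-0.04,0,0,0,0,0,0]
    - [0,0,0,0,0,0,0]

```text
clock: 21.3
tool_pos: [562.9, -181.0, 55.1]
ee_rot: [3.14, -0.007, -3.04]
force: [-10.5, 0.0, 3.7]
width: 0.15
gripper_force: 99.6
```

step_arm:
  motion:
    - [-0.06,0,0,0,0,0,0]
    - [0,0,0,0,0,0,0]
    - [-0.06,0,0,0,0,0,0]
    - [0,0,0,0,0,0,0]

```text
clock: 21.8
tool_pos: [563.0, -181.0, 55.3]
ee_rot: [3.136, -0.018, -3.041]
force: [-27.7, 2.6, 19.5]
width: 0.145
gripper_force: 102.2
```

step_arm:
  motion:
    - [0.08,0,0,0,0,0,0]
    - [0.08,0,0,0,0,0,0]
    - [0,0,0,0,0,0,0.4]
    - [0,0,0,0,0,0,0.4]
    - [0,0,0,0,0,0,0.4]
    - [0,0,-0.3,0,0,0,0.4]
    - [0,0,-0.6,0,0,0,0.4]
    - [0,0,-0.8,0,0,0,0.4]
    - [0,0,-0.8,0,0,0,0.4]
    - [0,0,0,0,0,0,0.4]

```text
clock: 23.05
tool_pos: [567.1, -181.7, 185.3]
ee_rot: [-3.139, 0.008, -3.039]
force: [-0.2, 0.3, -0.1]
width: 0.4
gripper_force: 0.0
```

step_arm:
  motion:
    - [0,0,0,0,0,0.86,0.5]
    - [0,0.7,0,0,0,0,0.5]
    - [0,1,0,0,0,0,0.5]
    - [0,1,0,0,0,0,0.5]
    - [0,1,0,0,0,0,0.5]
    - [0,0.5,0,0,0,0,0.5]
    - [0,0,0,0,0,0,0.5]

```text
clock: 23.92
tool_pos: [561.5, 32.2, 180.0]
ee_rot: [3.141, -0.001, -3.124]
force: [-0.6, -0.9, 1.2]
width: 0.5
gripper_force: 0.0
```

```bash
python3 - <<'E'
from h import *
print(r.get_obs()['tool_pos'],r.get_obs()['ee_rot'])
p,d=snap('side'); p2,d2=snap('top')
try: packs()
except Exception as e: print('fail')
try: packs(base=15,box=(450,600,-250,-120))
except Exception as e: print('fail')
a=cv2.resize(p[110:310,205:325],(360,600),interpolation=2); b=cv2.resize(p2[145:240,115:225],(440,300),interpolation=2); c=cv2.resize(p2[145:240,290:390],(440,300),interpolation=2)
save(np.hstack([a,np.vstack([b,c])]),'after1')
E
```

```text
[561.51412143  32.20129211 180.00876754] [ 3.14097966e+00 -6.42747937e-04 -3.12433224e+00]
red fin (array([560. , 344.2]), array([46.8, 12.3]), 2.44) [559.9 344.2] 80 stripes (array([561.7, 345.6]), array([51. , 81.9]), 89.67) [560.6 343.6] 136
blue none
red none
blue fin (array([ 562.8, -179.5]), array([47.1, 12.7]), 6.19) [ 562.6 -179.5] 71 stripes (array([ 561.9, -179.4]), array([80.1, 48.9]), 6.01) [ 555.3 -179.5] 101
```

View pics/after1.png

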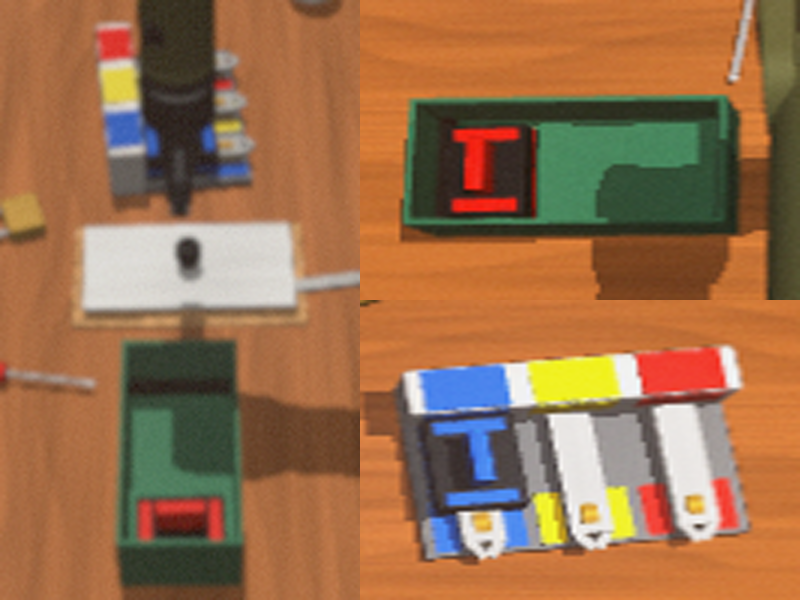

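The blue pack is fully home, with its brass detent showing behind it at (483,521). Red is unmoved in the case with its fin at (477,165), and the lid is unmoved on the mat. Next is red.

step_arm:
  motion:
    - [-0.01,0.6,0,0,0,0,0.5]
    - [-0.01,1,0,0,0,0,0.5]
    - [-0.01,1,0,0,0,0,0.5]
    - [-0.02,1,0,0,0,0,0.5]
    - [-0.02,1,0.2,0,0,0,0.5]
    - [-0.02,1,0.3,0,0,0,0.5]
    - [0,0.63,0.2,0,0,0,0.5]
    - [0,0,0,0,0,0,0.5]
    - [0,0,0,0,0,0,0.5]

```text
clock: 25.15
tool_pos: [563.9, 338.1, 145.5]
ee_rot: [-3.14, 0.001, -3.132]
force: [0.3, -0.3, 0.7]
width: 0.501
gripper_force: 0.0
```

step_arm:
  motion:
    - [0.07,0.12,0,0,0,0,0.5]
    - [0,0,0.4,0,0,0,0.5]
    - [0,0,0.6,0,0,0,0.5]
    - [0,0,0.6,0,0,0,0.5]
    - [0,0,0.3,0,0,0,0.5]
    - [0,0,0.1,0,0,0,0.5]
    - [0,0,0,0,0,0,0.5]
    - [0,0,0,0,0,0,0.5]

```text
clock: 26.15
tool_pos: [559.8, 347.4, 46.3]
ee_rot: [3.14, 0.002, -3.129]
force: [0.2, 0.0, -0.0]
width: 0.495
gripper_force: 0.0
```

step_arm:
  motion:
    - [0,-0.06,0.02,0,0,0,0.5]
    - [0,0,0,0,0,0,0.5]
    - [0,0,0,0,0,0,0]
    - [0,0,0,0,0,0,0]
    - [0,0,0,0,0,0,0]
    - [0,0,0,0,0,0,0]
    - [0,0,0,0,0,0,0]
  squeeze: 100

```text
clock: 27.02
tool_pos: [559.0, 344.0, 44.5]
ee_rot: [3.141, 0.0, -3.129]
force: [-0.8, -1.0, 1.6]
width: 0.148
gripper_force: 98.1
```

step_arm:
  motion:
    - [0,0,-0.2,0,0,0,0]
    - [0,0,-0.5,0,0,0,0]
    - [0,0,-0.6,0,0,0,0]
    - [0,0,-0.5,0,0,0,0]
    - [0,0,-0.2,0,0,-0.86,0]
    - [0,0,0,0,0,0,0]

```text
clock: 27.78
tool_pos: [559.3, 344.1, 145.1]
ee_rot: [3.141, 0.001, -3.04]
force: [-0.5, 0.1, -4.0]
width: 0.149
gripper_force: 97.7
```

step_arm:
  motion:
    - [0.2,-0.6,0,0,0,0,0]
    - [0.28,-0.95,0,0,0,0,0]
    - [0.28,-0.95,0,0,0,0,0]
    - [0.28,-0.95,0,0,0,0,0]
    - [0.28,-0.95,0,0,0,0,0]
    - [0.28,-0.95,0,0,0,0,0]
    - [0.28,-0.95,0,0,0,0,0]
    - [0.28,-0.95,0,0,0,0,0]
    - [0.28,-0.95,0,0,0,0,0]
    - [0.28,-0.95,0,0,0,0,0]

```text
clock: 29.02
tool_pos: [469.3, -126.5, 143.6]
ee_rot: [3.141, -0.001, -3.041]
force: [1.4, -0.7, -3.3]
width: 0.149
gripper_force: 97.8
```

step_arm:
  motion:
    - [0.28,-0.95,0,0,0,0,0]
    - [0.3,-0.95,0,0,0,0,0]
    - [0.3,-0.95,0,0,0,0,0]
    - [0.2,-0.95,0,0,0,0,0]
    - [0.18,-0.5,0,0,0,0,0]
    - [0,0,0,0,0,0,0]
    - [0,0,0,0,0,0,0]
    - [0,0,0,0,0,0,0]

```text
clock: 30.02
tool_pos: [430.4, -343.8, 143.9]
ee_rot: [3.14, -0.0, -3.037]
force: [-0.4, 0.6, -3.6]
width: 0.144
gripper_force: 98.2
```

step_arm:
  motion:
    - [0,-0.068,0.3,0,0,0,0]
    - [0,0,0.5,0,0,0,0]
    - [0,0,0.4,0,0,0,0]
    - [0,0,0.14,0,0,0,0]
    - [0,0,0,0,0,0,0]
    - [0,0,0,0,0,0,0]

```text
clock: 30.78
tool_pos: [430.7, -349.3, 78.0]
ee_rot: [-3.141, 0.001, -3.039]
force: [-0.2, 0.5, -3.5]
width: 0.149
gripper_force: 98.1
```

```bash
python3 - <<'E'
from h import *
o=r.get_obs(); a=np.radians(5.87); u=np.array([np.cos(a),np.sin(a)]); n=np.array([-u[1],u[0]])
t=np.array(o['tool_pos']); c=t[:2]; sh=np.array([579.3,-330.9]); print(t,o['ee_rot'],'along,lat',(c-sh)@u,(c-sh)@n)
E
```

```text
[ 430.69659964 -349.31938931   78.04347002] [-3.14068279e+00  1.23354783e-03 -3.03918168e+00] along,lat -149.7079810565215 -3.1248852788850403
```

step_arm:
  motion:
    - [0,0.036,0.2,0,0,0,0]
    - [0,0,0.22,0,0,0,0]
    - [0,0,0,0,0,0,0]
    - [0,0,0,0,0,0,0]

```text
clock: 31.28
tool_pos: [429.9, -347.1, 56.2]
ee_rot: [-3.142, -0.0, -3.039]
force: [0.1, -0.5, -3.7]
width: 0.146
gripper_force: 98.1
```

step_arm:
  motion:
    - [-0.15,0,0,0,0,0,0]
    - [-0.2,0,0,0,0,0,0]
    - [-0.2,0,0,0,0,0,0]
    - [-0.15,0,0,0,0,0,0]
    - [0,0,0,0,0,0,0]

```text
clock: 31.9
tool_pos: [465.6, -343.1, 56.2]
ee_rot: [-3.141, -0.0, -3.038]
force: [0.0, 0.7, -3.3]
width: 0.144
gripper_force: 98.1
```

step_arm:
  motion:
    - [-0.15,0,0,0,0,0,0]
    - [-0.2,0,0,0,0,0,0]
    - [-0.2,0,0,0,0,0,0]
    - [-0.2,0,0,0,0,0,0]
    - [0,0,0,0,0,0,0]

```text
clock: 32.52
tool_pos: [504.4, -339.2, 56.6]
ee_rot: [-3.141, 0.002, -3.038]
force: [2.6, 0.5, 0.3]
width: 0.148
gripper_force: 98.7
```

step_arm:
  motion:
    - [-0.2,0,0,0,0,0,0]
    - [-0.3,0,0,0,0,0,0]
    - [-0.3,0,0,0,0,0,0]
    - [-0.2,0,0,0,0,0,0]
    - [0,0,0,0,0,0,0]

```text
clock: 33.15
tool_pos: [554.2, -333.7, 56.4]
ee_rot: [-3.141, 0.002, -3.038]
force: [2.1, 0.4, 0.0]
width: 0.151
gripper_force: 98.6
```

step_arm:
  motion:
    - [-0.2,0,0,0,0,0,0]
    - [-0.2,0,0,0,0,0,0]
    - [-0.06,0,0.02,0,0,0,0]
    - [-0.04,0,0,0,0,0,0]
    - [0,0,0,0,0,0,0]
    - [-0.04,0,0,0,0,0,0]
    - [-0.04,0,0,0,0,0,0]
    - [0,0,0,0,0,0,0]

```text
clock: 34.15
tool_pos: [577.6, -332.1, 55.2]
ee_rot: [3.14, -0.005, -3.04]
force: [-7.3, -0.5, 0.6]
width: 0.15
gripper_force: 99.0
```

step_arm:
  motion:
    - [-0.06,0,0,0,0,0,0]
    - [0,0,0,0,0,0,0]
    - [-0.06,0,0,0,0,0,0]
    - [0,0,0,0,0,0,0]

```text
clock: 34.65
tool_pos: [577.7, -332.2, 55.1]
ee_rot: [3.136, -0.015, -3.043]
force: [-20.8, 4.1, 11.1]
width: 0.149
gripper_force: 100.6
```

Firm stop at the housing. I'll release and clear, then turn towards the lid.

step_arm:
  motion:
    - [0.08,0,0,0,0,0,0]
    - [0.08,0,0,0,0,0,0]
    - [0,0,0,0,0,0,0.4]
    - [0,0,0,0,0,0,0.4]
    - [0,0,0,0,0,0,0.4]
    - [0,0,-0.3,0,0,0,0.4]
    - [0,0,-0.6,0,0,0,0.4]
    - [0,0,-0.8,0,0,0,0.4]
    - [0,0,-0.8,0,0,0,0.4]
    - [0,0,0,0,0,0,0.4]

```text
clock: 35.9
tool_pos: [580.7, -333.6, 185.7]
ee_rot: [-3.137, 0.007, -3.039]
force: [0.3, -0.0, -0.7]
width: 0.398
gripper_force: 0.0
```

step_arm:
  motion:
    - [0,0,0,0,0,1,1]
    - [0,0.5,0,0,0,0,1]
    - [0,1,0,0,0,0,1]
    - [0,1,0,0,0,0,1]
    - [0,1,0,0,0,0,1]
    - [0,1,0,0,0,0,1]
    - [0,1,0,0,0,0,1]
    - [0,1,0,0,0,0,1]
    - [0,1,0,0,0,0,1]
    - [0,1,0,0,0,0,1]

```text
clock: 37.15
tool_pos: [579.3, 94.9, 180.3]
ee_rot: [3.141, 0.0, 3.139]
force: [1.1, 0.3, -0.3]
width: 0.999
gripper_force: 0.0
```

```bash
python3 - <<'E'
from h import *
o=r.get_obs();print(o['tool_pos'],o['ee_rot'])
p2,d2=snap('top'); p,d=snap('side')
for nm in('red','blue'):
    try: packs(base=15,box=(480,605,-370,-120)); break
    except Exception as e: print('fail')
W=cloud('top',d2); hsv=cv2.cvtColor(p2,cv2.COLOR_RGB2HSV)
m=np.zeros((384,512),np.uint8); m[150:255,225:295]=((hsv[...,1]<60)&(hsv[...,2]>150))[150:255,225:295]
# keep lid: remove thin wrench
m=cv2.morphologyEx(m,cv2.MORPH_OPEN,np.ones((9,9)))
c=max(cv2.findContours(m,0,1)[0],key=cv2.contourArea).reshape(-1,2); print('lid',rect(ray('top',c,19)[:,:2]),len(c))
k=np.zeros_like(m); k[185:220,240:275]=(hsv[185:220,240:275,2]<70); v,u=np.nonzero(k); print('knob',rect(ray('top',np.c_[u,v],53)[:,:2]))
a=cv2.resize(p2[145:255,220:300],(320,440),interpolation=2); b=cv2.resize(p2[150:240,290:390],(480,440),interpolation=2)
save(np.hstack([a,b]),'after2')
E
```

```text
[579.25296389  94.87786841 180.34650512] [3.14136580e+00 3.99433998e-05 3.13928018e+00]
red fin (array([ 578.2, -329.2]), array([49.1, 13.7]), 2.44) [ 579.2 -329.6] 72 stripes (array([ 563.1, -329.2]), array([57.7, 50.7]), 15.34) [ 549.1 -335.8] 86
blue fin (array([ 562.8, -179.5]), array([47.1, 12.7]), 6.19) [ 562.6 -179.4] 72 stripes (array([ 562.4, -179.4]), array([81.1, 49.4]), 5.82) [ 560.6 -179.8] 114
lid (array([551.8,  -8.6]), array([241.2, 123.6]), 0.01) 224
knob (array([539.4,  -4. ]), array([16.4,  3.4]), 67.44)
```

View pics/after2.png

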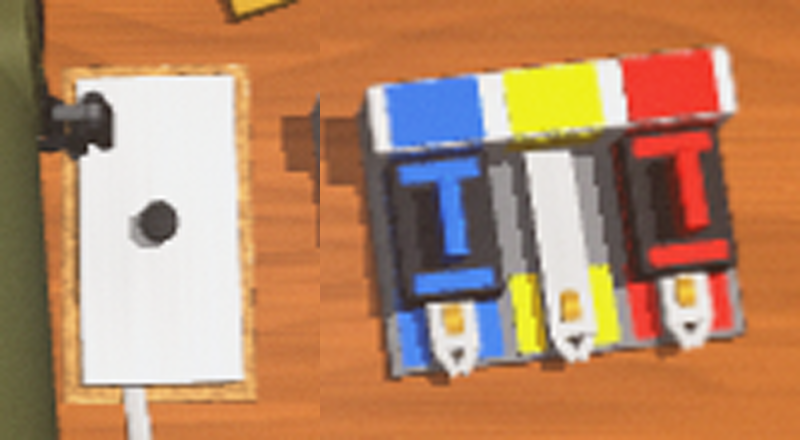

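Right half: both packs are home, with brass detents up at (453,320) and (685,292). Left half: the lid is on the mat with corners at (77,82), (238,77), (245,380) and (83,384), and the knob at (158,222).

```bash
python3 - <<'E'
from h import *
f=lambda l,z: ray('top',np.array(l,float)/4+[220-.375,145-.375],z)[:,:2].round(1)
c=f([(77,82),(238,77),(245,380),(83,384)],19); print(c.tolist(),c.mean(0)); d=(c[0]+c[1]-c[2]-c[3])/2; e=(c[0]+c[3]-c[1]-c[2])/2
print(np.degrees(np.arctan2(d[1],d[0])),np.degrees(np.arctan2(-e[0],e[1])))
print('mat',f([(65,70),(247,66),(255,400),(67,402)],3).tolist()); print('knob',f([(158,222)],50))
E
```

```text
[[669.0, 56.8], [671.9, -70.8], [432.2, -72.3], [430.1, 52.0]] [550.8    -8.575]
0.7541633189806373 1.137122998472757
mat [[683.2, 67.2], [685.2, -78.9], [417.9, -80.5], [417.6, 65.2]]
knob [[550.4  -6.6]]
```

The lid is unmoved, so I'll go back to its knob.

step_arm:
  motion:
    - [0.15,-0.5,0,0,0,0,1]
    - [0.2,-0.8,0,0,0,0,1]
    - [0.18,-0.74,0,0,0,0,1]
    - [0,0,0,0,0,1,1]
    - [0,0,0,0,0,1,1]
    - [0,0,0,0,0,1,1]
    - [0,0,0,0,0,1,1]
    - [0,0,0,0,0,1,1]
    - [0,0,0,0,0,1,1]
    - [0,0,0,0,0,1,1]

```text
clock: 38.5
tool_pos: [552.0, -11.7, 180.3]
ee_rot: [-3.141, -0.0, 2.399]
force: [0.3, -0.0, -0.6]
width: 0.999
gripper_force: 0.0
```

step_arm:
  motion:
    - [0,0,0,0,0,1,1]
    - [0,0,0,0,0,1,1]
    - [0,0,0,0,0,1,1]
    - [0,0,0.2,0,0,1,1]
    - [0,0,0.3,0,0,1,1]
    - [0,0,0.3,0,0,1,1]
    - [0,0,0.3,0,0,1,1]
    - [0,0,0.2,0,0,0.86,1]
    - [0,0,0,0,0,0,1]
    - [0,0,0,0,0,0,1]

```text
clock: 39.75
tool_pos: [552.9, -10.1, 115.9]
ee_rot: [3.141, -0.0, 1.583]
force: [1.3, -0.1, -0.0]
width: 1.0
gripper_force: 0.0
```

step_arm:
  motion:
    - [0.06,0,0.3,0,0,0,1]
    - [0,0,0.5,0,0,0,1]
    - [0,0,0.5,0,0,0,1]
    - [0,0,0.3,0,0,0,1]
    - [0,0,0.14,0,0,0,1]
    - [0,0,0,0,0,0,1]
    - [0,0,0,0,0,0,1]

```text
clock: 40.62
tool_pos: [553.6, -5.7, 29.1]
ee_rot: [3.14, -0.0, 1.583]
force: [-0.1, -0.2, 0.4]
width: 0.998
gripper_force: 0.0
```

step_arm:
  motion:
    - [-0.02,0,0.02,0,0,0,1]
    - [0,0,0,0,0,0,0]
    - [0,0,0,0,0,0,0]
    - [0,0,0,0,0,0,0]
    - [0,0,0,0,0,0,0]
    - [0,0,0,0,0,0,0]
    - [0,0,0,0,0,0,0]
    - [0,0,0,0,0,0,0]
  squeeze: 80

```text
clock: 41.62
tool_pos: [552.5, -6.6, 27.7]
ee_rot: [-3.141, -0.001, 1.583]
force: [-4.3, 0.5, 5.9]
width: 0.326
gripper_force: 78.4
```

step_arm:
  motion:
    - [0,0,-0.1,0,0,0,0]
    - [0,0,-0.4,0,0,0,0]
    - [0,0,-0.6,0,0,0,0]
    - [0,0,-0.7,0,0,0,0]
    - [0,0,-0.7,0,0,0,0]
    - [0,0,-0.3,0,0,0,0]
    - [0,0,0,0,0,0,0]
    - [0,0,0,0,0,0,0]

```text
clock: 42.62
tool_pos: [551.9, -6.5, 166.0]
ee_rot: [-3.139, 0.0, 1.583]
force: [-0.2, 0.6, -3.4]
width: 0.322
gripper_force: 79.4
```

step_arm:
  motion:
    - [0.5,0.03,0,0,0,0,0]
    - [0.8,0.03,0,0,0,0,0]
    - [0.8,0.03,0,0,0,0,0]
    - [0.8,0.03,0,0,0,0,0]
    - [0.8,0.03,0,0,0,0,0]
    - [0.8,0.03,0,0,0,0,0]
    - [0.7,0.04,0,0,0,0,0]
    - [0.34,0.03,0,0,0,0,0]
    - [0,0,0,0,0,-0.5,0]
    - [0,0,0,0,0,-1,0]

```text
clock: 43.88
tool_pos: [561.7, 269.0, 166.0]
ee_rot: [-3.14, 0.002, 1.742]
force: [-0.3, 0.1, -3.0]
width: 0.323
gripper_force: 79.3
```

step_arm:
  motion:
    - [0,0,0,0,0,-1,0]
    - [0,0,0,0,0,-1,0]
    - [0,0,0,0,0,-1,0]
    - [0,0,0,0,0,-1,0]
    - [0,0,0,0,0,-1,0]
    - [0,0,0,0,0,-1,0]
    - [0,0,0,0,0,-1,0]
    - [0,0,0,0,0,-1,0]
    - [0,0,0,0,0,-1,0]
    - [0,0,0,0,0,-1,0]

```text
clock: 45.12
tool_pos: [561.8, 268.6, 166.1]
ee_rot: [-3.139, -0.001, 2.789]
force: [0.1, 0.7, -3.4]
width: 0.325
gripper_force: 79.3
```

step_arm:
  motion:
    - [0,0,0,0,0,-1,0]
    - [0,0,0,0,0,-1,0]
    - [0,0,0,0,0,-1,0]
    - [0,0,0,0,0,-0.38,0]
    - [0,0,0.3,0,0,0,0]
    - [0,0,0.3,0,0,0,0]
    - [0,0,0,0,0,0,0]
    - [0,0,0,0,0,0,0]

```text
clock: 46.12
tool_pos: [562.0, 270.4, 137.1]
ee_rot: [-3.141, -0.0, 3.141]
force: [-0.3, 0.2, -3.7]
width: 0.325
gripper_force: 79.2
```

```bash
python3 - <<'E'
from h import *
o=r.get_obs();print(o['tool_pos'],o['ee_rot'],o['joints'])
p,d=snap('side'); p2,d2=snap('top')
a=cv2.resize(p[195:315,225:305],(400,600),interpolation=2); b=cv2.resize(p2[160:230,115:225],(400,255),interpolation=2)
save(np.hstack([a,np.vstack([b,np.zeros((345,400,3),np.uint8)])]),'lidback')
E
```

```text
[561.96966258 270.35229391 137.0706473 ] [-3.14118413e+00 -1.69510357e-04  3.14116047e+00] [-0.84044706  0.34095403  0.42888706  1.65222617 -0.15054663  1.18157736
  1.19436353]
```

View pics/lidback.png

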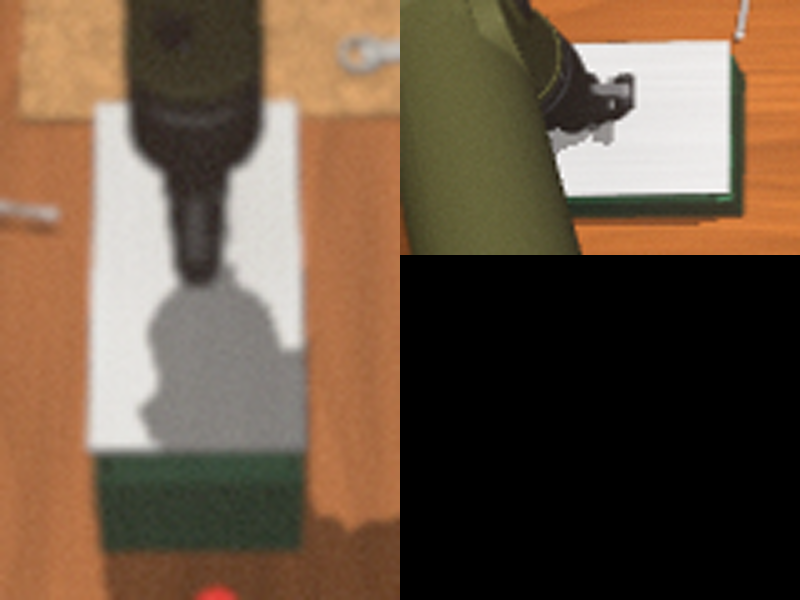

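The lid hangs square above the case. Returning the TCP to the original grasp point reproduces the original lid position, so I'll lower it gently.

step_arm:
  motion:
    - [0.02,0,0.2,0,0,0,0]
    - [0,0,0.14,0,0,0,0]
    - [0,0,0.1,0,0,0,0]
    - [0,0,0.08,0,0,0,0]
    - [0,0,0,0,0,0,0]
    - [0,0,0,0,0,0,0]

```text
clock: 46.98
tool_pos: [561.1, 270.5, 111.6]
ee_rot: [3.141, 0.0, 3.141]
force: [0.7, 0.7, -2.8]
width: 0.326
gripper_force: 79.2
```

step_arm:
  motion:
    - [0,0,0.06,0,0,0,0]
    - [0,0,0.06,0,0,0,0]
    - [0,0,0.04,0,0,0,0]
    - [0,0,0,0,0,0,0]
    - [0,0,0,0,0,0,0]

```text
clock: 47.6
tool_pos: [561.0, 270.4, 103.3]
ee_rot: [-3.142, 0.0, 3.141]
force: [0.0, -0.3, -2.8]
width: 0.323
gripper_force: 79.4
```

step_arm:
  motion:
    - [0,0,0.02,0,0,0,0]
    - [0,0,0,0,0,0,0]
    - [0,0,0,0,0,0,0]

```text
clock: 47.98
tool_pos: [561.1, 270.5, 103.0]
ee_rot: [3.141, 0.0, 3.141]
force: [-2.2, -0.9, 3.8]
width: 0.323
gripper_force: 79.8
```

Seated at the original height. I'll release and back off.

step_arm:
  motion:
    - [0,0,0,0,0,0,1]
    - [0,0,0,0,0,0,1]
    - [0,0,0,0,0,0,1]
    - [0,0,0,0,0,0,1]
    - [0,0,-0.3,0,0,0,1]
    - [0,0,-0.7,0,0,0,1]
    - [0,0,-1,0,0,0,1]
    - [0,-1,-0.2,0,0,0,1]
    - [0,-1,0,0,0,0,1]
    - [0,-1,0,0,0,0,1]

```text
clock: 49.22
tool_pos: [561.3, 118.9, 214.0]
ee_rot: [3.141, 0.002, 3.142]
force: [0.9, -0.4, -0.2]
width: 0.999
gripper_force: 0.0
```

step_arm:
  motion:
    - [0,-1,0,0,0,0,1]
    - [0,-1,0,0,0,0,1]
    - [0,-0.5,0,0,0,0,1]
    - [0,0,0,0,0,0,1]
    - [0,0,0,0,0,0,1]

```text
clock: 49.85
tool_pos: [561.1, -3.0, 212.9]
ee_rot: [3.14, 0.001, -3.14]
force: [-0.2, 0.9, -0.8]
width: 1.002
gripper_force: 0.0
```

```bash
python3 - <<'E'
from h import *
o=r.get_obs();print(o['tool_pos'],o['force'])
p2,d2=snap('top'); p,d=snap('side')
hsv=cv2.cvtColor(p2,cv2.COLOR_RGB2HSV); W=cloud('top',d2)
m=np.zeros((384,512),np.uint8); m[165:222,120:215]=((hsv[...,1]<60)&(hsv[...,2]>150))[165:222,120:215]
c=max(cv2.findContours(m,0,1)[0],key=cv2.contourArea).reshape(-1,2); print('lid',rect(ray('top',c,94)[:,:2]),np.nanmedian(W[m>0][:,2]))
for s in((500,560,160,260),(570,615,160,260),(500,560,290,380),(570,615,290,380)):
    q=(W[...,0]>s[0])&(W[...,0]<s[1])&(W[...,1]>s[2])&(W[...,1]<s[3])&(m>0); print(np.nanmean(W[...,2][q]).round(2),end=' ')
try: packs(base=15,box=(480,605,-370,-120))
except Exception as e: print('fail')
a=cv2.resize(p[100:310,205:325],(345,600),interpolation=2); b=cv2.resize(p2[145:240,115:225],(440,300),interpolation=2); c=cv2.resize(p2[145:240,290:390],(440,300),interpolation=2)
save(np.hstack([a,np.vstack([b,c])]),'final')
E
```

```text
[561.1303363   -2.98347613 212.8879994 ] [-0.21944088  0.93839724 -0.75393931]
lid (array([561.4, 271.1]), array([123. , 241.5]), 0.22) 93.0713401300535
93.16 93.29 92.93 93.14 red fin (array([ 575.1, -328.1]), array([49.4, 14.6]), 6.34) [ 576.4 -327.7] 73 stripes (array([ 570.5, -329.2]), array([74.3, 50.8]), 6.99) [ 550.6 -331.3] 94
blue fin (array([ 562.8, -179.5]), array([47.1, 12.7]), 6.19) [ 562.6 -179.4] 72 stripes (array([ 562.6, -179.4]), array([81.4, 49.4]), 5.82) [ 561.6 -180. ] 119
```

View pics/final.png

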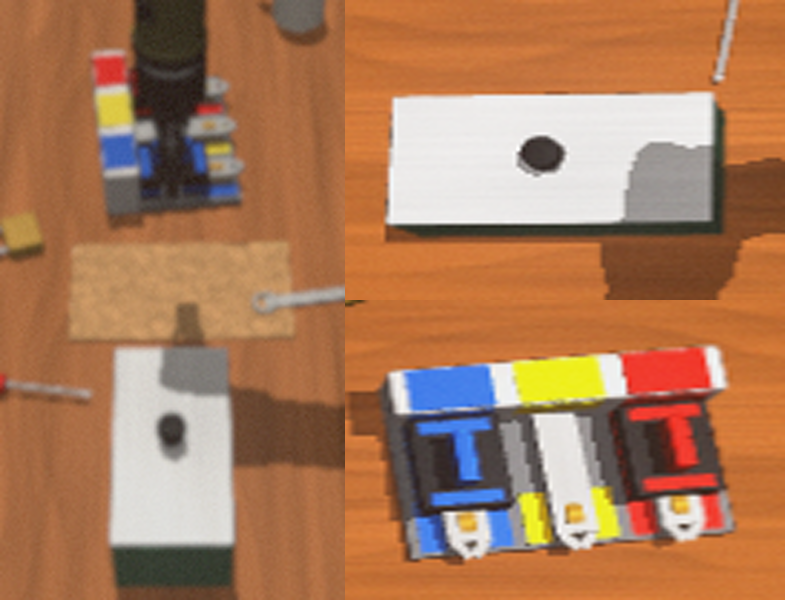

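The final view shows the lid flat and square on the case, both packs on their own rails, and the detents visible behind them. I'll check the red pack's seat numerically against the blue one before handing in.

```bash
python3 - <<'E'
from h import *
f=np.load('top.npz'); p=f['p']; hsv=cv2.cvtColor(p,cv2.COLOR_RGB2HSV).astype(int); H,S,V=hsv[...,0],hsv[...,1],hsv[...,2]
vv,uu=np.mgrid[:384,:512]; a=np.radians(5.87); u=np.array([np.cos(a),np.sin(a)]); n=np.array([-u[1],u[0]])
P=ray('top',np.c_[uu.ravel(),vv.ravel()],51)[:,:2]
D=ray('top',np.c_[uu.ravel(),vv.ravel()],34)[:,:2]
for nm,sh,hm in(('blue',(563.8,-179.7),(H>105)&(H<128)),('red',(579.3,-330.9),(H<6)|(H>174))):
    al=((P-sh)@u).reshape(384,512); la=((P-sh)@n).reshape(384,512)
    m=hm&(S>130)&(V>120)&(al>-47)&(al<-25)&(abs(la)<30)
    m2=((abs(la)<34))&(al<-30)&(al>-50)
    ad=((D-sh)@u).reshape(384,512); ld=((D-sh)@n).reshape(384,512)
    g=(H>14)&(H<26)&(S>130)&(V>120)&(abs(ld)<10)&(ad<-35)&(ad>-80)
    print(nm,'rear stripe al',al[m].mean().round(1),np.percentile(al[m],[2,98]).round(1),'lat',la[m].mean().round(1),'detent al',ad[g].mean().round(1),np.percentile(ad[g],[2,98]).round(1),g.sum())
    print(' profile V along axis', [(k,int(np.median(V[(abs(al-k)<1.5)&(abs(la)<12)]))) for k in range(-52,-28,3)])
E
```

```text
blue rear stripe al -36.3 [-42.1 -30.4] lat -0.4 detent al -58.4 [-65.3 -50.6] 18
 profile V along axis [(-52, 221), (-49, 82), (-46, 55), (-43, 137), (-40, 236), (-37, 236), (-34, 237), (-31, 171)]
red rear stripe al -38.6 [-45.1 -32.2] lat 2.8 detent al -57.5 [-65.3 -50.5] 19
 profile V along axis [(-52, 108), (-49, 73), (-46, 87), (-43, 238), (-40, 240), (-37, 240), (-34, 240), (-31, 102)]
```

```bash
python3 - <<'E'
from h import *
old=cv2.resize(cv2.imread('pics/after2.png')[:,320:],(100,90),interpolation=cv2.INTER_AREA)[...,::-1]
new=snap('top')[0][150:240,290:390]
print(r.get_obs()['tool_pos'])
for nm,x0,x1 in(('blue',14,42),('red',60,90)):
    A=[cv2.cvtColor(np.ascontiguousarray(q[28:66,x0:x1]),cv2.COLOR_RGB2GRAY).astype(np.float32) for q in(old,new)]
    print(nm,cv2.phaseCorrelate(A[0],A[1],cv2.createHanningWindow(A[0].shape[::-1],cv2.CV_32F)),np.abs(A[0]-A[1]).mean())
vv,uu=np.mgrid[150:240,290:390]
for t,q in(('old',old),('new',new)):
    h=cv2.cvtColor(np.ascontiguousarray(q),cv2.COLOR_RGB2HSV).astype(int)
    for nm,hm,sh in(('blue',(h[...,0]>105)&(h[...,0]<128),(563.8,-179.7)),('red',(h[...,0]<6)|(h[...,0]>174),(579.3,-330.9))):
        P=ray('top',np.c_[uu.ravel(),vv.ravel()],51)[:,:2].reshape(90,100,2)-sh; a=np.radians(5.87); u=np.array([np.cos(a),np.sin(a)]); n=np.array([-u[1],u[0]])
        al,la=P@u,P@n
        m=hm&(h[...,1]>130)&(h[...,2]>120)&(al>-52)&(al<-25)&(abs(la)<34)
        L=m&(la<-8); R=m&(la>8)
        print(t,nm,'al',al[m].mean().round(2),'lat',la[m].mean().round(2),np.percentile(la[m],[1,99]).round(1),'L',al[L].mean().round(2),'R',al[R].mean().round(2))
E
```

```text
[560.98460628  -2.67150378 212.37399025]
blue ((0.16351546405431527, 0.008602954365098725), 0.9889181727170944) 5.0281954
red ((-0.005131578696820682, 0.8168830815137582), 1.085564262866974) 10.189474
old blue al -36.67 lat -0.41 [-23.8  22.8] L -37.04 R -36.27
old red al -36.14 lat -0.02 [-27.1  26. ] L -36.45 R -35.87
new blue al -36.75 lat -0.75 [-23.8  22.8] L -37.25 R -36.27
new red al -38.68 lat 2.86 [-23.1  26.9] L -38.39 R -38.81
```

Since the last look the red pack has slipped about 2.5 mm back and a little sideways, while blue hasn't moved. That's a knock, so I'll push red home again.

step_arm:
  motion:
    - [0,0,0,0,0,-0.98,0.5]
    - [0.04,-0.6,0,0,0,0,0.5]
    - [0.05,-1,0,0,0,0,0.5]
    - [0.05,-1,0,0,0,0,0.5]
    - [0.05,-1,0,0,0,0,0.5]
    - [0.05,-1,0.2,0,0,0,0.5]
    - [0.05,-1,0.4,0,0,0,0.5]
    - [0.05,-0.7,0.4,0,0,0,0.5]
    - [0.05,-0.28,0,0,0,0,0.5]
    - [0,0,0,0,0,0,0.5]

```text
clock: 51.25
tool_pos: [575.4, -333.8, 162.8]
ee_rot: [-3.142, 0.0, -3.04]
force: [0.1, 0.4, 0.2]
width: 0.499
gripper_force: 0.0
```

step_arm:
  motion:
    - [0,0,0,0,0,0,0.5]
    - [0,0,0,0,0,0,0.5]

```text
clock: 51.5
tool_pos: [576.3, -331.8, 163.1]
ee_rot: [3.141, 0.002, -3.036]
force: [-0.0, 0.3, -0.3]
width: 0.497
gripper_force: 0.0
```

```bash
python3 - <<'E'
from h import *
o=r.get_obs(); print(o['tool_pos'],o['ee_rot'])
t=np.array([575.4,-331.5]); a=np.pi+np.radians(5.87); d=t-o['tool_pos'][:2]; print('tx,ty units',(d@[np.cos(a),np.sin(a)])/50,(d@[np.sin(a),-np.cos(a)])/50)
p,d=snap('side'); W=cloud('side',d)
h=cv2.cvtColor(p,cv2.COLOR_RGB2HSV).astype(int)
m=((h[...,0]<6)|(h[...,0]>174))&(h[...,1]>130)&(h[...,2]>60)&(W[...,0]>520)&(W[...,0]<615)&(W[...,1]<-280)&(W[...,1]>-370)
print(m.sum(),np.nanpercentile(W[m],[5,50,95],axis=0).round(1))
E
```

```text
[ 576.34878063 -331.84568531  163.13356554] [ 3.14092528e+00  1.70140623e-03 -3.03633230e+00]
tx,ty units 0.018169037478924094 0.008818122403205234
248 [[ 532.8 -349.1   22. ]
 [ 571.5 -323.5   53.9]
 [ 610.1 -296.8   85.8]]
```

step_arm:
  motion:
    - [0.02,0,0.4,0,0,0,0.5]
    - [0,0,0.6,0,0,0,0.5]
    - [0,0,0.6,0,0,0,0.5]
    - [0,0,0.35,0,0,0,0.5]
    - [0,0,0.19,0,0,0,0.5]
    - [0,0,0,0,0,0,0.5]
    - [0,0,0,0,0,0,0.5]

```text
clock: 52.42
tool_pos: [574.8, -334.4, 56.4]
ee_rot: [-3.141, 0.002, -3.039]
force: [-0.3, 0.4, 0.1]
width: 0.504
gripper_force: 0.0
```

step_arm:
  motion:
    - [0,0,0,0,0,0,0]
    - [0,0,0,0,0,0,0]
    - [0,0,0,0,0,0,0]
    - [0,0,0,0,0,0,0]
    - [0,0,0,0,0,0,0]
  squeeze: 100

```text
clock: 53.05
tool_pos: [574.9, -333.3, 56.3]
ee_rot: [3.141, 0.001, -3.039]
force: [-1.7, 3.4, 5.7]
width: 0.151
gripper_force: 98.2
```

step_arm:
  motion:
    - [-0.04,0.02,0,0,0,0,0]
    - [-0.04,0,0,0,0,0,0]
    - [0,0,0,0,0,0,0]
    - [-0.04,0,0,0,0,0,0]
    - [-0.04,0,0,0,0,0,0]
    - [0,0,0,0,0,0,0]
    - [0,0,0,0,0,0,0]

```text
clock: 53.92
tool_pos: [576.5, -333.6, 56.5]
ee_rot: [3.139, -0.008, -3.041]
force: [-14.9, 3.8, 15.4]
width: 0.146
gripper_force: 100.1
```

step_arm:
  motion:
    - [-0.05,0,0,0,0,0,0]
    - [-0.05,0,0,0,0,0,0]
    - [0,0,0,0,0,0,0]
    - [0,0,0,0,0,0,0]

```text
clock: 54.42
tool_pos: [577.9, -333.7, 56.7]
ee_rot: [3.137, -0.014, -3.042]
force: [-22.9, 5.8, 21.1]
width: 0.144
gripper_force: 101.1
```

step_arm:
  motion:
    - [0,0.04,0,0,0,0,0]
    - [0,0,0,0,0,0,0]
    - [-0.05,0,0,0,0,0,0]
    - [0,0,0,0,0,0,0]
    - [0,0,0,0,0,0,0]

```text
clock: 55.05
tool_pos: [577.9, -333.7, 56.7]
ee_rot: [3.139, -0.018, -3.044]
force: [-26.9, 2.9, 23.0]
width: 0.146
gripper_force: 101.3
```

step_arm:
  motion:
    - [-0.05,0,0,0,0,0,0]
    - [0,0,0,0,0,0,0]
    - [0,0,0,0,0,0,0]

```text
clock: 55.42
tool_pos: [578.0, -333.7, 56.8]
ee_rot: [3.137, -0.022, -3.045]
force: [-33.3, 3.7, 27.8]
width: 0.145
gripper_force: 101.9
```

step_arm:
  motion:
    - [0.08,-0.02,0,0,0,0,0]
    - [0.08,0,0,0,0,0,0]
    - [0.08,0,0,0,0,0,0]
    - [0,0,0,0,0,0,0]
    - [0,0,0,0,0,0,0]

```text
clock: 56.05
tool_pos: [577.6, -333.4, 56.3]
ee_rot: [-3.141, -0.003, -3.041]
force: [-7.2, 0.2, 8.4]
width: 0.146
gripper_force: 98.9
```

step_arm:
  motion:
    - [0,0,0,0,0,0,0.4]
    - [0,0,0,0,0,0,0.4]
    - [0,0,0,0,0,0,0.4]
    - [0,0,-0.3,0,0,0,0.4]
    - [0,0,-0.6,0,0,0,0.4]
    - [0,0,-0.8,0,0,0,0.4]
    - [0,0,-0.8,0,0,0,0.4]
    - [0,0.8,0,0,0,0,0.4]
    - [0,1,0,0,0,0,0.4]
    - [0,1,0,0,0,0,0.4]

```text
clock: 57.3
tool_pos: [565.7, -191.0, 181.6]
ee_rot: [-3.141, 0.002, -3.04]
force: [0.5, 1.7, 0.2]
width: 0.398
gripper_force: 0.0
```

step_arm:
  motion:
    - [0,1,0,0,0,0,0.4]
    - [0,1,0,0,0,0,0.4]
    - [0,1,0,0,0,0,0.4]
    - [0,1,0,0,0,0,0.4]
    - [0,0.5,0,0,0,0,0.4]
    - [0,0,0,0,0,0,0.4]
    - [0,0,0,0,0,0,0.4]

```text
clock: 58.18
tool_pos: [543.0, 30.2, 181.1]
ee_rot: [-3.141, 0.001, -3.041]
force: [0.1, -0.5, 0.3]
width: 0.401
gripper_force: 0.0
```

```bash
cat > chk.py <<'E'
from h import *
print(r.get_obs()['tool_pos'])
full=snap('top')[0]; new=full[150:240,290:390]; vv,uu=np.mgrid[150:240,290:390]
old=cv2.resize(cv2.imread('pics/after2.png')[:,320:],(100,90),interpolation=cv2.INTER_AREA)[...,::-1]
a=np.radians(5.87); u=np.array([np.cos(a),np.sin(a)]); n=np.array([-u[1],u[0]])
for t,q in(('old',old),('new',new)):
    h=cv2.cvtColor(np.ascontiguousarray(q),cv2.COLOR_RGB2HSV).astype(int)
    for nm,hm,sh in(('blue',(h[...,0]>105)&(h[...,0]<128),(563.8,-179.7)),('red',(h[...,0]<6)|(h[...,0]>174),(579.3,-330.9))):
        P=ray('top',np.c_[uu.ravel(),vv.ravel()],51)[:,:2].reshape(90,100,2)-sh; al,la=P@u,P@n
        c=hm&(h[...,1]>130)&(h[...,2]>120)
        m=c&(al>-52)&(al<-25)&(abs(la)<26)
        print(t,nm,'al',al[m].mean().round(2),'lat',la[m].mean().round(2),'L',al[m&(la<-8)].mean().round(2),'R',al[m&(la>8)].mean().round(2))
        D=ray('top',np.c_[uu.ravel(),vv.ravel()],33)[:,:2].reshape(90,100,2)-sh; ad,ld=D@u,D@n
        print('   V profile',[(k,int(np.median(h[...,2][(abs(ad-k)<1.5)&(abs(ld)<12)]))) for k in range(-56,-34,2)])
h=cv2.cvtColor(full,cv2.COLOR_RGB2HSV); m=np.zeros((384,512),np.uint8); m[165:222,120:215]=((h[...,1]<60)&(h[...,2]>150))[165:222,120:215]
c=max(cv2.findContours(m,0,1)[0],key=cv2.contourArea).reshape(-1,2); print('lid',rect(ray('top',c,94)[:,:2]))
E
python3 chk.py
```

```text
[543.02302181  30.19642042 181.06026231]
old blue al -36.67 lat -0.41 L -37.04 R -36.27
   V profile [(-56, 230), (-54, 228), (-52, 220), (-50, 213), (-48, 205), (-46, 94), (-44, 61), (-42, 72), (-40, 155), (-38, 226), (-36, 236)]
old red al -36.1 lat 0.35 L -36.44 R -35.78
   V profile [(-56, 235), (-54, 228), (-52, 223), (-50, 221), (-48, 215), (-46, 112), (-44, 82), (-42, 83), (-40, 126), (-38, 221), (-36, 239)]
new blue al -36.75 lat -0.75 L -37.25 R -36.27
   V profile [(-56, 229), (-54, 224), (-52, 217), (-50, 220), (-48, 209), (-46, 83), (-44, 57), (-42, 74), (-40, 153), (-38, 235), (-36, 236)]
new red al -35.9 lat -0.69 L -36.2 R -35.39
   V profile [(-56, 234), (-54, 226), (-52, 218), (-50, 218), (-48, 223), (-46, 106), (-44, 71), (-42, 77), (-40, 119), (-38, 229), (-36, 239)]
lid (array([561.5, 271.1]), array([122.8, 241.6]), 0.22)
```

Red is home again and matches its first seating. I'll dwell briefly to make sure it stays.

step_arm:
  motion:
    - [0,0,0,0,0,0,0.4]
    - [0,0,0,0,0,0,0.4]
    - [0,0,0,0,0,0,0.4]
    - [0,0,0,0,0,0,0.4]
    - [0,0,0,0,0,0,0.4]
    - [0,0,0,0,0,0,0.4]
    - [0,0,0,0,0,0,0.4]
    - [0,0,0,0,0,0,0.4]
    - [0,0,0,0,0,0,0.4]
    - [0,0,0,0,0,0,0.4]

```text
clock: 59.48
tool_pos: [542.6, 31.8, 180.3]
ee_rot: [3.142, 0.0, -3.039]
force: [0.8, 0.1, 1.0]
width: 0.4
gripper_force: 0.0
```

step_arm:
  motion:
    - [0,0,0,0,0,0,0.4]
    - [0,0,0,0,0,0,0.4]
    - [0,0,0,0,0,0,0.4]
    - [0,0,0,0,0,0,0.4]
    - [0,0,0,0,0,0,0.4]
    - [0,0,0,0,0,0,0.4]
    - [0,0,0,0,0,0,0.4]
    - [0,0,0,0,0,0,0.4]
    - [0,0,0,0,0,0,0.4]
    - [0,0,0,0,0,0,0.4]

```text
clock: 60.72
tool_pos: [542.6, 31.8, 180.3]
ee_rot: [3.141, 0.0, -3.039]
force: [-0.2, 0.6, -0.7]
width: 0.4
gripper_force: 0.0
```

```bash
python3 chk.py | grep -E 'new|lid'
```

```text
new blue al -36.57 lat -0.88 L -37.25 R -36.27
new red al -36.0 lat -0.65 L -36.2 R -35.39
lid (array([561.5, 271.1]), array([122.8, 241.6]), 0.23)
```

```bash
python3 -c "
from h import *
print(r.hand_in())"
```

```text
the job is handed in; nothing more can be done
None
```

The job is handed in: the blue and red packs (there was no yellow one) are fully home with their detents up behind them, and the lid is back squarely on the case; red slipped about 2.5 mm after the lid went back, so I pushed it home again and it held.

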